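# Clamp the vacuum pot's lid evenly with its four clamping levers

## Robot

A 6-joint arm with a two-finger parallel gripper is mounted at the origin on a cart in front of the work surface, level with it; the furniture and walls round the work are solid. World frame = base frame: x ahead of the robot, y to its left, z up, the work surface at z = 0. Lengths are in m, angles in rad, forces in N, time in s.
With the tool pointing down it reaches from about 0.25 to 0.775 m from the base axis. Payload 4 kg.
Tool frame: the origin (TCP) lies at the very end of the fingers, on their centre line; the grasp point (between the pads) lies 19 mm behind it; z points along the fingers, y is the direction in which the jaws open and shut (so a half turn about z gives the same grasp; the last joint's range is limited). The gripper opens to 94 mm and grips with 3 to 60 N. Pads are 16 mm wide; open, the fingers measure 119 mm over their backs; the gripper's body (75 mm by 177 mm) begins 78 mm behind the grasp point.
Start: joints at [1.242, 0.087, 1.371, -0, 1.684, -0.103], TCP at [0.123, 0.536, 0.206] pointing down, gripper open.
Joint ranges: [-3.1, 3.1], [-0.76, 2.03], [0.27, 2.55], [-1.08, 4.22], [0.17, 2.65], [-2.57, 2.57]. Speed limits (rad/s): [2.79, 2.79, 3.14, 3.14, 3.14, 3.14].

## Interface

Orientations are given as [roll, pitch, yaw] about the fixed x, y, z axes, in that order (R = Rz(yaw) Ry(pitch) Rx(roll)).
In Python, from bench import robot, snapshot, models gives the robot as it stands.
- The arm moves only by the tool arm_command, never from a script. Its argument "commands" is text: rows parted by semicolons, each of 7 numbers parted by spaces: the shift along the tool's x, y, z in mm, then the turn, a rotation vector about the tool's x, y, z in degrees, then the opening, from 0 (shut) to 1 (fully open). In form: tx ty tz rx ry rz hand; .... A call has 1 to 12 rows; each row shifts and turns the pose as measured when the row begins, along the tool's axes as they then stand; what a row does not reach is not made up. A row lasts 1/8 s, in which the tool goes at most 62.5 mm and 10.7 degrees, less where a joint would pass 70% of its speed; a pose out of reach is approached as far as the arm can. A call is refused whole if a number of a shift passes 62.5 or a number of a turn 10.7, either way. A call with a gripper value outside its range is refused whole. The fingers move at their own pace and stop on an object; the grip force is fixed at half the most. Time passes only in rows, so rows that do not move let the fingers close. It gives the time, the measured TCP pose, the force and the opening at its end, in the units of the state.
- robot.get_obs(): the state, without advancing time (a new reading comes with each control period).
- snapshot(name): name is "scene" or "side" or "wrist"; returns a dict with "img" (480x640x3 uint8, blue, green, red), "camera_matrix" (3x3 intrinsics, pixels), "origin" and "rotation" of the camera in the world. Camera axes: x right, y down, z forward; pixel columns grow to the right and rows downward; lengths in m; the calibration is good to about 2 mm. A picture is of the moment at which its call begins. There is no depth.
- robot.close_job(): hands the job in, once; it reports no verdict.
Trained networks look in a picture, given as the dict that the camera call returned (one of the last four; its "shot" number tells which), for a name from the list of things; names that differ only in an ending like _2 or _b are one class to them, and where a whole thing is asked for, a point or a joint stands for the part that bears it (a point fixed in the world has none). Each returns a list of dicts, best first, with "conf" (0 to 1); they miss things now and then, are a little off and sometimes report something else, mostly with a low value. They report only what shows in the picture. A call takes as long as a camera call.
- models.spot_in(query, picture): "bbox" ([left, top, width, height] as shares, 0 to 1, of the picture: columns of its width, rows of its height, round what is visible of it).
- models.tip_of(query, picture): "centre" ([column, row] as shares, 0 to 1, of the picture: columns of its width, rows of its height: a listed point, or the origin of a listed thing).
The state is a dict: "time": time; "joint_positions": joint angles; "qvel": joint speeds; "joint_torque": joint torques, N m; "tool_pos": TCP position; "ee_rot": TCP orientation; "wrist_force": force on the tool from outside, world axes, zero at the start; "wrist_torque": the same for the moment, N m; "width": finger opening in m.
Only numpy, scipy, OpenCV 4.12 (cv2) and the standard library are available. Lean on these libraries where they do the work, as an engineer would, in place of code of your own. Each camera call takes 0.05 s, during which the arm holds its last target. There are 200 camera calls.

## Task

The leak-test vacuum pot is loaded and its lid lies loose on the O-ring. Tighten its four clamping levers (clockwise) crosswise in two rounds, opposite levers one after the other: first each about an eighth of a turn, then each until you feel the lid bear on the rim and the lever goes snug, so that the lid comes down level and is firmly seated all round. Only hand-snug: the sight glass cracks if a lever is forced or the lid is pulled down crooked. Leave the other things on the bench alone.

Things in the scene. Friction and masses are not known exactly. Their poses are not given: they have to be found in the camera images.
- pot: Vacuum pot for leak tests, fixed to the bench: aluminium, rim flange 163 mm across, brass port with red handle on its own -x side. Origin: centre of its underside; z up. Studs 60 mm from its axis at 45, 135, 225, 315 degrees from its x axis carry lever1 to lever4 (1 opposite 3, 2 opposite 4). The height of the rim's seat face, 71.5 to 73.7 mm up, differs from run to run and is not given.
- lid: Loose grey lid: ring 112 mm across, 10 mm thick, with sight glass and four slotted lugs (to 76 mm radius) round the studs. Origin: centre of its underside; z up. It starts level on the rubber O-ring, 74.9 mm up, 1.2 to 3.4 mm above the seat face. The O-ring bears 9 N, fully squeezed 18 N in all; lid 0.9 kg. One lever run home alone leans it up to 2 degrees.
- lever1: Black clamping lever on the stud at 45 degrees. Origin: on the stud's axis, at the height of the arm's centre line; z up, x along the arm. Level round arm 11 mm thick, its end 58 mm from the axis; hub 21 mm across, to 10 mm above the arm; lug and rim 25 mm or more below it. It starts 60 degrees anticlockwise of straight outward from the pot and sinks 1.91 mm per rad as it is tightened.
- lever2: Black clamping lever on the stud at 135 degrees. Origin: on the stud's axis, at the height of the arm's centre line; z up, x along the arm. Level round arm 11 mm thick, its end 58 mm from the axis; hub 21 mm across, to 10 mm above the arm; lug and rim 25 mm or more below it. It starts 60 degrees anticlockwise of straight outward from the pot and sinks 1.91 mm per rad as it is tightened.
- lever3: Black clamping lever on the stud at 225 degrees. Origin: on the stud's axis, at the height of the arm's centre line; z up, x along the arm. Level round arm 11 mm thick, its end 58 mm from the axis; hub 21 mm across, to 10 mm above the arm; lug and rim 25 mm or more below it. It starts 60 degrees anticlockwise of straight outward from the pot and sinks 1.91 mm per rad as it is tightened.
- lever4: Black clamping lever on the stud at 315 degrees. Origin: on the stud's axis, at the height of the arm's centre line; z up, x along the arm. Level round arm 11 mm thick, its end 58 mm from the axis; hub 21 mm across, to 10 mm above the arm; lug and rim 25 mm or more below it. It starts 60 degrees anticlockwise of straight outward from the pot and sinks 1.91 mm per rad as it is tightened.
- lever1_turn (a joint): Angle of lever1, rad; grows when tightened (clockwise from above). Starts loose at 0 to 0.15 (foot touches the lid near 0.26); the lid meets the seat at 0.9 to 2.1, differing by run. Slow turning torque: 0.08 N m free, up to 0.16 squeezing the O-ring, then climbing 0.5 or more per rad; snug at 0.25 to 0.4 (about 7.5 N pushed 44 mm out), forced above 0.6. Fast turning feels stiffer. Stays where left.
- lever2_turn (a joint): Angle of lever2, rad; grows when tightened (clockwise from above). Starts loose at 0 to 0.15 (foot touches the lid near 0.26); the lid meets the seat at 0.9 to 2.1, differing by run. Slow turning torque: 0.08 N m free, up to 0.16 squeezing the O-ring, then climbing 0.5 or more per rad; snug at 0.25 to 0.4 (about 7.5 N pushed 44 mm out), forced above 0.6. Fast turning feels stiffer. Stays where left.
- lever3_turn (a joint): Angle of lever3, rad; grows when tightened (clockwise from above). Starts loose at 0 to 0.15 (foot touches the lid near 0.26); the lid meets the seat at 0.9 to 2.1, differing by run. Slow turning torque: 0.08 N m free, up to 0.16 squeezing the O-ring, then climbing 0.5 or more per rad; snug at 0.25 to 0.4 (about 7.5 N pushed 44 mm out), forced above 0.6. Fast turning feels stiffer. Stays where left.
- lever4_turn (a joint): Angle of lever4, rad; grows when tightened (clockwise from above). Starts loose at 0 to 0.15 (foot touches the lid near 0.26); the lid meets the seat at 0.9 to 2.1, differing by run. Slow turning torque: 0.08 N m free, up to 0.16 squeezing the O-ring, then climbing 0.5 or more per rad; snug at 0.25 to 0.4 (about 7.5 N pushed 44 mm out), forced above 0.6. Fast turning feels stiffer. Stays where left.
- parts_box: Bystander: closed clear parts box, 121 x 170 x 41 mm. Origin: centre of its underside.
- steel_bowl: Bystander: steel bowl, 158 mm across, 63 mm high. Origin: centre of its underside.
- beaker: Bystander: glass beaker, 74 mm across, 87 mm high. Origin: centre of its underside.
- timer: Bystander: cream dial timer with a red knob, 48 x 64 x 50 mm. Origin: centre of its underside.
- glass_insert: Bystander: glass insert standing on its foot, 22 mm across, 60 mm high. Origin: centre of its underside.
- plug: Bystander: grey silicone plug, 24 mm across, 22 mm high. Origin: centre of its underside.

How it is judged:
On the way:
1. first round done: all four levers have been turned down and the lid is level (value of joint each of lever1_turn, lever2_turn, lever3_turn, lever4_turn above 0.55 rad and angle between lid's own z axis and vertical below 0.016 rad), for 0.2 s.
At the end, for the whole second after the job is handed in: Every lever's foot presses on the lid with 10 to 55 N (more than the O-ring alone can bear, so the lid sits on the rim) and the lid is level within 0.008 rad (contact force between lever1 and lid between 10 and 55 N and contact force between lever2 and lid between 10 and 55 N and contact force between lever3 and lid between 10 and 55 N and contact force between lever4 and lid between 10 and 55 N and angle between lid's own z axis and vertical below 0.008 rad); the robot touches nothing.
It fails at once if the lid leans more than 0.026 rad (1.5 degrees) (angle between lid's own z axis and vertical above 0.026 rad).
It fails at once if a lever is forced: its foot presses on the lid with more than 65 N (contact force between any of lever1, lever2, lever3, lever4 and lid above 65 N).
It fails at once if not crosswise: two neighbouring levers are past 0.7 rad while the two others are still below 0.4 rad ((value of joint each of lever1_turn, lever2_turn above 0.7 rad and value of joint each of lever3_turn, lever4_turn below 0.4 rad) or (value of joint each of lever2_turn, lever3_turn above 0.7 rad and value of joint each of lever1_turn, lever4_turn below 0.4 rad) or (value of joint each of lever3_turn, lever4_turn above 0.7 rad and value of joint each of lever1_turn, lever2_turn below 0.4 rad) or (value of joint each of lever4_turn, lever1_turn above 0.7 rad and value of joint each of lever2_turn, lever3_turn below 0.4 rad)).
It fails at once if not in rounds: a lever is past 1.2 rad while another is still below 0.4 rad (value of joint any of lever1_turn, lever2_turn, lever3_turn, lever4_turn above 1.2 rad and value of joint any of lever1_turn, lever2_turn, lever3_turn, lever4_turn below 0.4 rad).
It fails at once if a bystander is pushed more than 30 mm (distance of any of parts_box, steel_bowl, beaker, timer, glass_insert, plug from where it was at the start of the episode above 0.03 m).
It also fails if it takes over 72 s, if anything falls off the work surface, if the arm or the gripper's body presses on something with over 40 N, if the wrist force passes 120 N, or if a joint passes its speed limit or range.

## Working session

There is one attempt and no reset: what is moved stays moved. The work goes in short steps, Python scripts to look and compute and a tool call to move; the robot and the scene stay as the last step left them, time stands still between calls to the robot, and variables do not carry over. Pictures are saved under pics/ and viewed, about 8 in all and at most 12, crops included, and the job is handed in when it is done.

Besides the shell and the picture viewer there is one more tool, called after "Emit:" as name(argument=value, ...), one argument or row to a line, values as JSON. arm_command: Moves the arm, as the interface text tells. Its arguments: {"type":"object","properties":{"commands":{"type":"string"}},"required":["commands"]}

```bash
mkdir -p pics
cat > h.py <<'E'
import numpy as np, cv2
from bench import robot, snapshot, models
def ray(p,u,v):
    K=p["camera_matrix"];d=np.array(p["rotation"])@np.linalg.inv(K)@np.array([u,v,1.]);return np.array(p["origin"]),d
def onz(p,u,v,z):
    o,d=ray(p,u,v);return o+d*(z-o[2])/d[2]
def proj(p,X):
    c=np.array(p["rotation"]).T@(np.array(X)-p["origin"]);q=np.array(p["camera_matrix"])@c;return q[:2]/q[2]
E
python3 - <<'E'
from h import *
o=robot.get_obs();print({k:np.round(v,3) for k,v in o.items()})
for n in("scene","side"):
    p=snapshot(n);cv2.imwrite(f"pics/{n}0.png",p["img"]);print(n,np.round(p["origin"],3))
    for q,z in(("pot",0),("lid",.0749),("lever1",.11),("lever2",.11),("lever3",.11),("lever4",.11)):
        for m in models.tip_of(q,p)[:4]:
            u,v=m["centre"][0]*640,m["centre"][1]*480;print(q,round(m["conf"],2),round(u),round(v),np.round(onz(p,u,v,z),4))
E
```

```text
{'time': np.float64(0.0), 'joint_positions': array([ 1.242,  0.088,  1.372, -0.   ,  1.684, -0.103]), 'qvel': array([-0.002, -0.   , -0.001,  0.001, -0.   ,  0.001]), 'joint_torque': array([ 0.0000e+00, -3.4017e+01, -3.0244e+01,  7.2000e-02,  3.3000e-02,
       -0.0000e+00]), 'tool_pos': array([0.123, 0.536, 0.204]), 'ee_rot': array([-3.139, -0.   ,  2.916]), 'wrist_force': array([-0.505,  0.182, -0.25 ]), 'wrist_torque': array([-0.013, -0.006, -0.042]), 'width': np.float64(0.094)}
scene [-0.293 -0.437  0.808]Traceback (most recent call last):
  File "<stdin>", line 7, in <module>
  File "h.py", line 6, in onz
    o,d=ray(p,u,v);return o+d*(z-o[2])/d[2]
                                       ~^^^
IndexError: invalid index to scalar variable.
```

```bash
sed -i 's/np.array(p\["rotation"\])/rot(p)/g' h.py
cat >> h.py <<'E'
from scipy.spatial.transform import Rotation
def rot(p): return Rotation.from_euler("xyz",p["rotation"]).as_matrix()
E
python3 - <<'E'
from h import *
for n in("scene","side"):
    p=snapshot(n);cv2.imwrite(f"pics/{n}0.png",p["img"]);print(n,np.round(p["origin"],3),p["rotation"])
    for q,z in(("pot",0),("lid",.0749),("lever1",.11),("lever2",.11),("lever3",.11),("lever4",.11)):
        for m in models.tip_of(q,p)[:4]:
            u,v=m["centre"][0]*640,m["centre"][1]*480;print(q,round(m["conf"],2),round(u),round(v),np.round(onz(p,u,v,z),4))
E
```

```text
scene [-0.293 -0.437  0.808] [-2.19360779  0.01120753 -1.06015753]
pot 0.94 368 295 [ 0.5361 -0.0765  0.    ]
lid 0.78 371 265 [ 0.5507 -0.0739  0.0749]
lever1 0.82 354 241 [ 0.5717 -0.0217  0.11  ]
lever1 0.78 347 265 [ 0.4875 -0.0472  0.11  ]
lever1 0.65 392 242 [ 0.6059 -0.0983  0.11  ]
lever1 0.55 387 268 [ 0.5187 -0.1248  0.11  ]
lever2 0.82 354 241 [ 0.5717 -0.0217  0.11  ]
lever2 0.78 347 265 [ 0.4875 -0.0472  0.11  ]
lever2 0.65 392 242 [ 0.6059 -0.0983  0.11  ]
lever2 0.55 387 268 [ 0.5187 -0.1248  0.11  ]
lever3 0.82 354 241 [ 0.5717 -0.0217  0.11  ]
lever3 0.78 347 265 [ 0.4875 -0.0472  0.11  ]
lever3 0.65 392 242 [ 0.6059 -0.0983  0.11  ]
lever3 0.55 387 268 [ 0.5187 -0.1248  0.11  ]
lever4 0.82 354 241 [ 0.5717 -0.0217  0.11  ]
lever4 0.78 347 265 [ 0.4875 -0.0472  0.11  ]
lever4 0.65 392 242 [ 0.6059 -0.0983  0.11  ]
lever4 0.55 387 268 [ 0.5187 -0.1248  0.11  ]
side [0.564 0.76  0.573] [-2.15871397  0.01280744 -3.13850103]
pot 0.94 339 244 [ 0.5394 -0.0636  0.    ]
pot 0.35 269 206 [ 0.7103 -0.2327  0.    ]
lid 0.82 338 213 [ 0.5415 -0.0702  0.0749]
lever1 0.86 310 194 [ 0.6003 -0.0912  0.11  ]
lever1 0.8 325 210 [ 0.5679 -0.0238  0.11  ]
lever1 0.58 269 208 [ 0.6809 -0.034   0.11  ]
lever1 0.47 352 187 [ 0.5111 -0.1221  0.11  ]
lever2 0.86 310 194 [ 0.6003 -0.0912  0.11  ]
lever2 0.8 325 210 [ 0.5679 -0.0238  0.11  ]
lever2 0.58 269 208 [ 0.6809 -0.034   0.11  ]
lever2 0.47 352 187 [ 0.5111 -0.1221  0.11  ]
lever3 0.86 310 194 [ 0.6003 -0.0912  0.11  ]
lever3 0.8 325 210 [ 0.5679 -0.0238  0.11  ]
lever3 0.58 269 208 [ 0.6809 -0.034   0.11  ]
lever3 0.47 352 187 [ 0.5111 -0.1221  0.11  ]
lever4 0.86 310 194 [ 0.6003 -0.0912  0.11  ]
lever4 0.8 325 210 [ 0.5679 -0.0238  0.11  ]
lever4 0.58 269 208 [ 0.6809 -0.034   0.11  ]
lever4 0.47 352 187 [ 0.5111 -0.1221  0.11  ]
```

View pics/scene0.png

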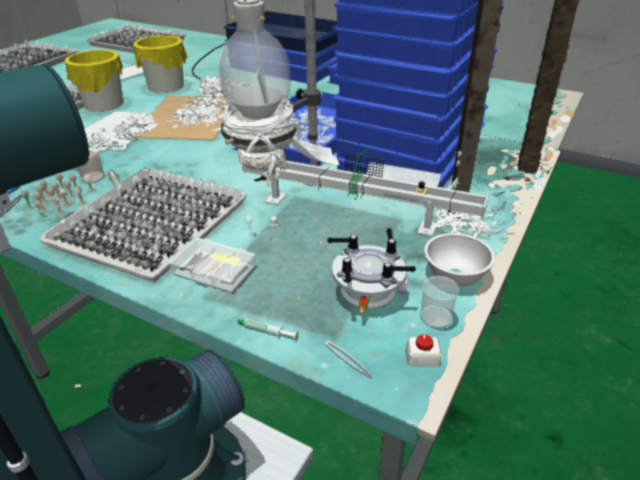

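View pics/side0.png

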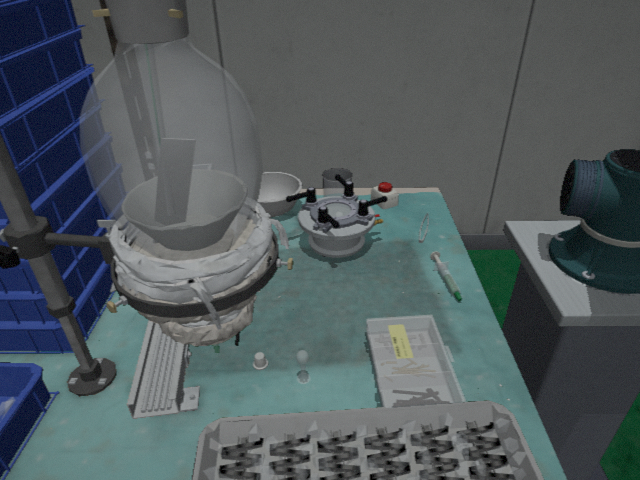

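Pictures: pot at about (370,275) in scene and (338,225) in side, port facing the robot, so pot yaw ≈ 20°. Moving the wrist camera above it.

Emit:
arm_command(
  commands="-45 -42 -8 0 0 0 0.35;-45 -42 -8 0 0 0 0.35;-45 -42 -8 0 0 0 0.35;-45 -42 -8 0 0 0 0.35;-45 -42 -8 0 0 0 0.35;-45 -42 -8 0 0 0 0.35;-45 -42 -8 0 0 0 0.35;-45 -42 -8 0 0 0 0.35;-45 -42 -8 0 0 0 0.35;-45 -42 -8 0 0 0 0.35;-45 -42 -8 0 0 0 0.35;0 0 0 0 0 0 0.35",
)

```text
time: 2.3
tool_pos: [0.5073, -0.031, 0.2954]
ee_rot: [3.139, 0.008, 2.919]
wrist_force: [-0.8, 0.2, 1.1]
width: 0.0326
```

Run:
```python
from h import *
o=robot.get_obs();print({k:np.round(o[k],3) for k in("time","tool_pos","ee_rot","wrist_force","width","joint_positions")})
p=snapshot("wrist");cv2.imwrite("pics/w1.png",p["img"]);print(np.round(p["origin"],3),p["rotation"])
for q,z in(("pot",0),("lid",.0749),("lever1",.11)):
        for m in models.tip_of(q,p)[:4]:
            u,v=m["centre"][0]*640,m["centre"][1]*480;print(q,round(m["conf"],2),round(u),round(v),np.round(onz(p,u,v,z),4))
```

```text
{'time': np.float64(2.3), 'tool_pos': array([ 0.507, -0.031,  0.295]), 'ee_rot': array([3.139, 0.008, 2.919]), 'wrist_force': array([-0.847,  0.169,  1.069]), 'width': np.float64(0.033), 'joint_positions': array([-0.174, -0.012,  1.297,  0.002,  1.849, -1.522])}
[ 0.424 -0.013  0.474] [ 2.84425629e+00 -2.26314988e-03  1.34795035e+00]
pot 0.38 590 269 [0.6745 0.2655 0.    ]
lid 0.84 295 245 [ 0.5426 -0.0683  0.0749]
lever1 0.82 228 249 [ 0.5221 -0.1248  0.11  ]
lever1 0.7 303 199 [ 0.4924 -0.046   0.11  ]
lever1 0.63 274 317 [ 0.599  -0.1012  0.11  ]
lever1 0.59 354 274 [ 0.5725 -0.0163  0.11  ]
```

View pics/w1.png

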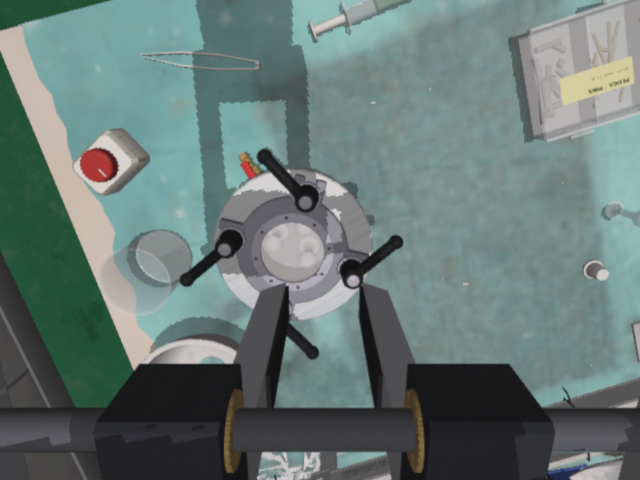

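The wrist view shows the pot, with hubs near (305,199), (229,242), (352,273) and the fourth behind the finger; the tips are at (263,155), (186,281), (398,242) and (313,353). Next I fit pot pose and arm height from all the views.

```bash
cat > fit.py <<'E'
from h import *
from scipy.optimize import least_squares
P=[snapshot(n) for n in("scene","side","wrist")]
obs=[]
for p in P:
    pts=[np.array(m["centre"])*[640,480] for m in models.tip_of("lever1",p) if m["conf"]>.3]
    lid=[np.array(m["centre"])*[640,480] for m in models.tip_of("lid",p)[:1]]
    obs.append((p,pts,lid))
def stud(c,y,z,k,r=.06): a=y+np.pi/4+k*np.pi/2;return np.array([c[0]+r*np.cos(a),c[1]+r*np.sin(a),z])
def res(s,full=False):
    r=[]
    for p,pts,lid in obs:
        pr=np.array([proj(p,stud(s[:2],s[2],s[3],k)) for k in range(4)])
        for q in pts:
            d=pr-q;i=np.argmin((d**2).sum(1));r+=list(d[i])
        for q in lid:r+=list(proj(p,[s[0],s[1],.0749])-q)
    return np.array(r)
f=least_squares(res,[.543,-.072,np.radians(20),.11],loss="soft_l1",f_scale=2);s=f.x
print("centre",np.round(s[:2],4),"yaw",np.degrees(s[2]).round(1),"z",s[3].round(4));print(np.round(res(s).reshape(-1,2),1).tolist())
for k in range(4):print(k+1,np.round(stud(s[:2],s[2],s[3],k),4),"px",np.round(proj(P[2],stud(s[:2],s[2],s[3],k))))
tips=[(398,242),(263,155),(186,281),(313,353)]
for t in tips:
    g=onz(P[2],*t,s[3]);d=[np.linalg.norm(g-stud(s[:2],s[2],s[3],k)) for k in range(4)];k=int(np.argmin(d));w=g-stud(s[:2],s[2],s[3],k)
    print("tip lever",k+1,np.round(g,4),"len",d[k].round(4),"ang",np.degrees(np.arctan2(w[1],w[0])).round(1), "outward",(np.degrees(s[2])+45+90*k).round(1))
E
python3 fit.py
```

```text
centre [ 0.5457 -0.071 ] yaw 19.6 z 0.1119
[[0.8, 0.3], [0.3, -0.8], [-2.5, -4.5], [-0.4, 0.2], [-0.2, 1.8], [-2.4, -0.2], [1.4, 0.6], [0.1, 0.5], [-2.9, 1.9], [-1.5, 1.0], [-0.4, 0.8], [0.3, -3.8], [-0.8, 0.7], [-0.9, -0.6]]
1 [ 0.5714 -0.0168  0.1119] px [348. 276.]
2 [ 0.4915 -0.0454  0.1119] px [299. 201.]
3 [ 0.52   -0.1253  0.1119] px [222. 249.]
4 [ 0.5999 -0.0967  0.1119] px [273. 319.]
tip lever 1 [0.5479 0.0347 0.1119] len 0.0567 ang 114.5 outward 64.6
tip lever 2 [ 0.4453 -0.0662  0.1119] len 0.0507 ang -155.7 outward 154.6
tip lever 3 [ 0.5431 -0.1671  0.1119] len 0.0478 ang -61.1 outward 244.6
tip lever 4 [ 0.6446 -0.0672  0.1119] len 0.0536 ang 33.5 outward 334.6
```

Run:
```python
import cv2
i=cv2.imread("pics/w1.png")[140:365,170:410]
i=cv2.resize(i,None,fx=2.6,fy=2.6,interpolation=cv2.INTER_CUBIC)
for k in range(0,240,20):
    cv2.putText(i,str(170+k),(int(k*2.6),8),0,.3,(0,0,255));cv2.line(i,(int(k*2.6),0),(int(k*2.6),585),(0,0,255) if k%100==30 else (0,160,255),1)
for k in range(0,225,20):
    cv2.putText(i,str(140+k),(0,int(k*2.6)+9),0,.3,(0,0,255));cv2.line(i,(0,int(k*2.6)),(623,int(k*2.6)),(0,160,255),1)
cv2.imwrite("pics/w1c.png",i)
```

```text
(no output)
```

View pics/w1c.png

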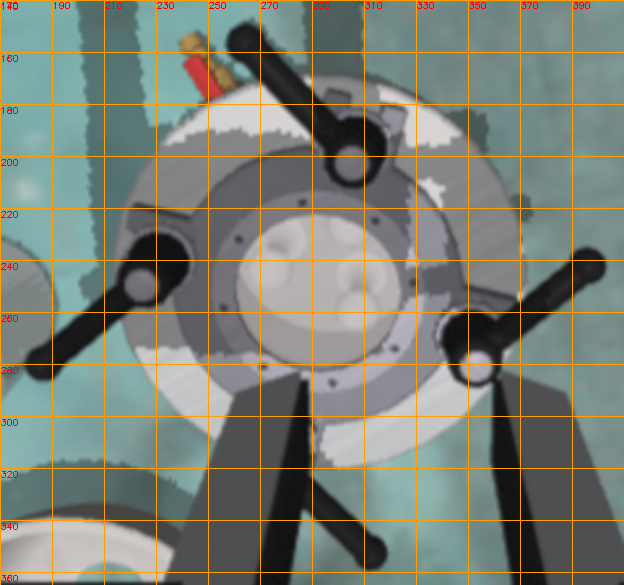

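```bash
cat > fit2.py <<'E'
from h import *
from scipy.optimize import least_squares
p=snapshot("wrist")
hub={0:(353,280),1:(305,203),2:(224,250)};tip={0:(397,242),1:(265,156),2:(186,279),3:(313,352)}
def stud(c,y,z,k,r=.06): a=y+np.pi/4+k*np.pi/2;return np.array([c[0]+r*np.cos(a),c[1]+r*np.sin(a),z])
def res(s,z=None):
    z=s[7] if z is None else z;r=[]
    for k,q in hub.items():r+=list(proj(p,stud(s[:2],s[2],z+.01,k))-q)
    for k,q in tip.items():
        a=s[2]+np.pi/4+k*np.pi/2+np.pi/3-s[3+k]
        r+=list(proj(p,stud(s[:2],s[2],z,k)+.0525*np.array([np.cos(a),np.sin(a),0]))-q)
    return np.array(r)
for z in(None,.108,.112,.116):
    f=least_squares(lambda s:res(s,z),[.543,-.07,.34,.1,.1,.1,.1,.112]);s=f.x
    print("c",s[:2].round(4),"yaw",np.degrees(s[2]).round(1),"turn",s[3:7].round(2),"z",s[7].round(4),"cost",f.cost.round(1),np.abs(f.fun).max().round(1))
    print([stud(s[:2],s[2],0,k)[:2].round(4).tolist() for k in range(4)])
print(np.round(p["camera_matrix"][0][0]),robot.get_obs()["tool_pos"])
E
python3 fit2.py
```

```text
c [ 0.5462 -0.0677] yaw 18.3 turn [0.1  0.07 0.13 0.06] z 0.1097 cost 0.6 0.7
[[0.5732, -0.0141], [0.4926, -0.0408], [0.5193, -0.1213], [0.5998, -0.0947]]
c [ 0.5467 -0.0679] yaw 18.5 turn [0.12 0.08 0.14 0.07] z 0.112 cost 0.9 1.0
[[0.5735, -0.0142], [0.493, -0.0412], [0.52, -0.1216], [0.6005, -0.0947]]
c [ 0.5455 -0.0674] yaw 18.0 turn [0.09 0.06 0.12 0.04] z 0.112 cost 1.1 0.7
[[0.5728, -0.014], [0.4921, -0.0402], [0.5183, -0.1209], [0.599, -0.0947]]
c [ 0.5443 -0.067 ] yaw 17.5 turn [0.06 0.04 0.09 0.01] z 0.112 cost 5.0 1.7
[[0.572, -0.0137], [0.4911, -0.0392], [0.5166, -0.1202], [0.5975, -0.0947]]
414.0 [ 0.50583332 -0.02740232  0.2963604 ]
```

Emit:
arm_command(
  commands="0 0 0 0 0 9.8 0.35;0 0 0 0 0 9.8 0.35;0 0 0 0 0 9.8 0.35;0 0 0 0 0 9.8 0.35;0 0 0 0 0 9.8 0.35;11 33 40 0 0 0 0.35;11 32 40 0 0 0 0.35;0 0 0 0 0 0 0.35",
)

```text
time: 4.0
tool_pos: [0.5563, 0.0221, 0.2162]
ee_rot: [3.131, 0.006, 2.039]
wrist_force: [-0.2, 0.0, 0.1]
width: 0.0331
```

```bash
cat > go.py <<'E'
import sys
from h import *
# usage: go.py lever turn [r_mm]: shift in tool axes (as after the turn rz) to straddle that lever at that turn
C=np.array([.546,-.068]);YAW=np.radians(18.2)
k=int(sys.argv[1])-1;th=float(sys.argv[2]);r=float(sys.argv[3])/1000 if len(sys.argv)>3 else .042
o=robot.get_obs();t=o["tool_pos"];R=Rotation.from_euler("xyz",o["ee_rot"]).as_matrix();yaw=np.arctan2(R[1,0],R[0,0])
out=YAW+np.pi/4+k*np.pi/2;st=C+.06*np.array([np.cos(out),np.sin(out)]);a=out+np.pi/3-th
psi=np.radians((np.degrees(a)+65)%360-65)
if psi>np.radians(225) or k==2 or k==3:
    psi=np.radians((np.degrees(a+np.pi)+65)%360-65)
rz=np.degrees((yaw-psi+np.pi)%(2*np.pi)-np.pi)
if np.degrees(yaw)%360>290: pass
d=np.append(st+r*np.array([np.cos(a),np.sin(a)]),.098)-t
x=np.array([np.cos(psi),np.sin(psi),0]);y=np.array([np.sin(psi),-np.cos(psi),0])
print("t",round(float(o["time"]),2),"psi",np.degrees(psi).round(1),"yaw",np.degrees(yaw).round(1),"q6",o["joint_positions"][5].round(2),"rz",rz.round(1),"tx ty tz",np.round(1000*np.array([d@x,d@y,-d[2]]),1))
w=t[:2]-st;u=w/np.linalg.norm(w)
ang=np.arctan2(w[1],w[0]);f=o["wrist_force"];print("TCP at r",np.linalg.norm(w).round(4),"equiv turn",((out+np.pi/3-ang+np.pi)%(2*np.pi)-np.pi).round(3),"z",t[2].round(4),"tang force on tool (cw+)",np.round(f[0]*u[1]-f[1]*u[0],2),"F",f.round(2),"M",np.round(o["wrist_torque"],2),"tilt",np.degrees(np.arccos(-R[2,2])).round(2),"w",o["width"].round(4))
E
python3 go.py 1 0.1
```

```text
t 4.0 psi 117.5 yaw 116.8 q6 -0.53 rz -0.6 tx ty tz [  1.9  -2.  118.2]Traceback (most recent call last):
  File "go.py", line 17, in <module>
    ang=np.arctan2(w[1],w[0]);f=o["wrist_force"];print("TCP at r",np.linalg.norm(w).round(4),"equiv turn",((out+np.pi/3-ang+np.pi)%(2*np.pi)-np.pi).round(3),"z",t[2].round(4),"tang force on tool (cw+)",np.round(f[0]*u[1]-f[1]*u[0],2),"F",f.round(2),"M",np.round(o["wrist_torque"],2),"tilt",np.degrees(np.arccos(-R[2,2])).round(2),"w",o["width"].round(4))
                                                                                                                                                                                                                                                                                                                                              ^^^^^^^^^^^^^^^^
AttributeError: 'float' object has no attribute 'round'
```

Emit:
arm_command(
  commands="1 -1 45 0 0 0 0.35;1 -1 45 0 0 0 0.35;0 0 28 0 0 0 0.35;0 0 0 0 0 0 0.35",
)

```text
time: 4.5
tool_pos: [0.5576, 0.0202, 0.1025]
ee_rot: [3.123, 0.012, 2.038]
wrist_force: [-0.3, -0.7, 0.1]
width: 0.0332
```

```bash
sed -i 's/o\["width"\].round(4)/round(float(o["width"]),4)/' go.py; python3 go.py 1 0.1
python3 - <<'E'
from h import *
cv2.imwrite("pics/w2.png",snapshot("wrist")["img"])
E
```

```text
t 4.5 psi 117.5 yaw 116.8 q6 -0.53 rz -0.7 tx ty tz [ 4.1 -2.3  4.5]
TCP at r 0.038 equiv turn 0.161 z 0.1025 tang force on tool (cw+) -0.55 F [-0.31 -0.66  0.05] M [-0.08  0.06 -0.  ] tilt 1.27 w 0.0332
```

View pics/w2.png

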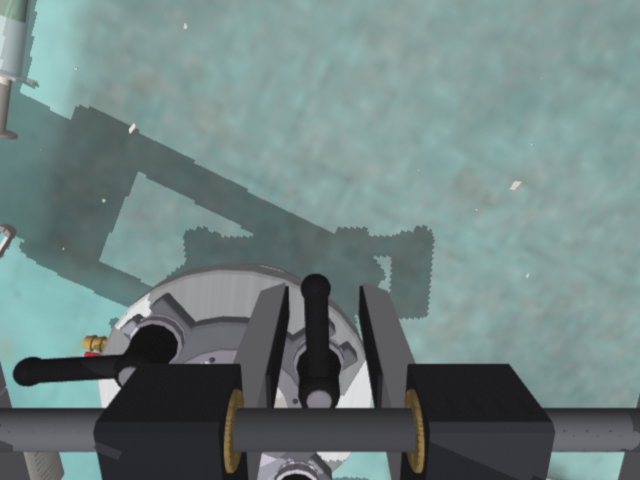

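Emit:
arm_command(
  commands="4 0 4 0 0 0 0.35;0 3.4 0 0 0 4.5 0.35;0 3.4 0 0 0 4.5 0.35;0 3.4 0 0 0 4.5 0.35;0 3.4 0 0 0 4.5 0.35;0 3.4 0 0 0 4.5 0.35;0 3.4 0 0 0 4.5 0.35;0 3.4 0 0 0 4.5 0.35;0 3.4 0 0 0 4.5 0.35",
)

```text
time: 5.68
tool_pos: [0.5886, 0.0279, 0.1194]
ee_rot: [3.095, -0.002, 1.389]
wrist_force: [0.2, 0.1, 0.4]
width: 0.0332
```

```bash
cat >> go.py <<'E'
v=R.T@[0,0,-1];print("upright rx ry",np.degrees([-v[1],v[0]]).round(2))
E
python3 go.py 1 0.6
```

```text
t 5.67 psi 88.8 yaw 79.6 q6 0.14 rz -9.2 tx ty tz [ -0.7 -14.7  21.4]
TCP at r 0.0452 equiv turn 0.931 z 0.1194 tang force on tool (cw+) 0.19 F [0.22 0.06 0.43] M [-0.08  0.09  0.05] tilt 2.65 w 0.0332
upright rx ry [ 2.64 -0.1 ]
```

Emit:
arm_command(
  commands="0 0 0 0 0 0 0.35;0 0 0 0 0 0 0.35;0 0 0 0 0 0 0.35",
)

```text
time: 6.05
tool_pos: [0.5902, 0.0281, 0.1233]
ee_rot: [3.089, -0.003, 1.392]
wrist_force: [0.0, 0.7, 0.6]
width: 0.0328
```

```bash
python3 go.py 1 0.6;python3 - <<'E'
from h import *
cv2.imwrite("pics/w3.png",snapshot("wrist")["img"])
E
```

```text
t 6.05 psi 88.8 yaw 79.7 q6 0.13 rz -9.1 tx ty tz [ -0.8 -16.2  25.3]
TCP at r 0.0458 equiv turn 0.962 z 0.1233 tang force on tool (cw+) -0.21 F [0.04 0.66 0.64] M [-0.11  0.09  0.02] tilt 2.99 w 0.0328
upright rx ry [ 2.99 -0.14]
```

View pics/w3.png

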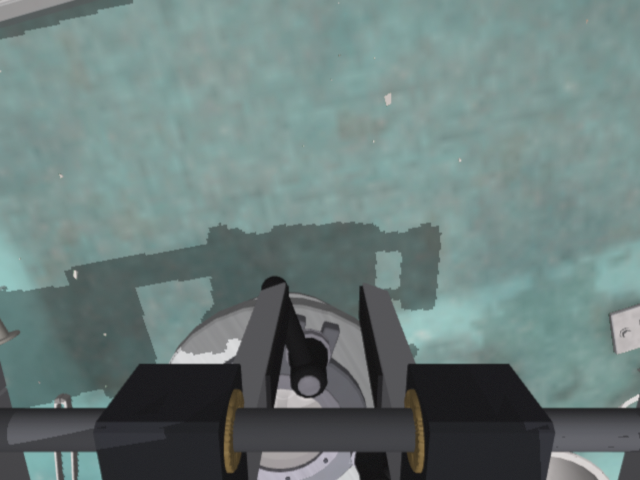

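Emit:
arm_command(
  commands="0 -8 -2 1 0 -9 0.35;0 -8 0 1 0 -9 0.35;0 0 1 1 0 0 0.35",
)

```text
time: 6.48
tool_pos: [0.5734, 0.0297, 0.1238]
ee_rot: [-3.139, 0.008, 1.715]
wrist_force: [1.4, -0.6, -0.3]
width: 0.033
```

```bash
python3 go.py 1 0.44
```

```text
t 6.47 psi 98.0 yaw 98.2 q6 -0.19 rz 0.3 tx ty tz [-1.6 -6.5 25.8]
TCP at r 0.0441 equiv turn 0.588 z 0.1238 tang force on tool (cw+) 1.37 F [ 1.36 -0.65 -0.31] M [-0.04  0.06 -0.02] tilt 0.51 w 0.033
upright rx ry [-0.18  0.48]
```

Emit:
arm_command(
  commands="-1 -1 16 0 0 0 0.35;0 0 15 0 0 0 0.35;0 3 2 0.1 0 4 0.35;0 3 2 0.1 0 4 0.35",
)

```text
time: 6.98
tool_pos: [0.5775, 0.0287, 0.0828]
ee_rot: [-3.132, 0.009, 1.565]
wrist_force: [0.0, 0.1, -0.4]
width: 0.0328
```

```bash
python3 go.py 1 0.44
```

```text
t 6.97 psi 98.0 yaw 89.7 q6 -0.04 rz -8.3 tx ty tz [ -0.1 -10.4 -15.2]
TCP at r 0.0434 equiv turn 0.682 z 0.0828 tang force on tool (cw+) 0.01 F [ 0.02  0.11 -0.36] M [-0.1   0.16 -0.02] tilt 0.75 w 0.0328
upright rx ry [-0.55  0.51]
```

Emit:
arm_command(
  commands="0 0 -12 0 0 0 0.35;0 3 0 0 0 4 0.35;0 3 0 0 0 4 0.35",
)

```text
time: 7.35
tool_pos: [0.5814, 0.0284, 0.093]
ee_rot: [-3.127, 0.011, 1.423]
wrist_force: [-2.3, -0.3, -1.1]
width: 0.0329
```

```bash
python3 go.py 1 0.44
```

```text
t 7.35 psi 98.0 yaw 81.5 q6 0.11 rz -16.5 tx ty tz [  0.7 -14.2  -5. ]
TCP at r 0.0436 equiv turn 0.772 z 0.093 tang force on tool (cw+) -2.21 F [-2.3  -0.27 -1.11] M [-0.1   0.27  0.03] tilt 1.06 w 0.0329
upright rx ry [-0.84  0.64]
```

Emit:
arm_command(
  commands="0 4 0 -0.2 0 0 0.35;0 4 0 -0.2 0 0 0.35;0 4 0 -0.2 0 0 0.35",
)

```text
time: 7.72
tool_pos: [0.5927, 0.028, 0.0928]
ee_rot: [-3.135, 0.009, 1.427]
wrist_force: [-1.7, 2.3, 0.8]
width: 0.0331
```

```bash
python3 go.py 1 0.68
python3 - <<'E'
from h import *
cv2.imwrite("pics/w4.png",snapshot("wrist")["img"])
E
```

```text
t 7.72 psi 84.2 yaw 81.7 q6 0.1 rz -2.5 tx ty tz [ -2.2 -15.3  -5.2]
TCP at r 0.0468 equiv turn 1.012 z 0.0928 tang force on tool (cw+) -2.47 F [-1.68  2.25  0.8 ] M [ 0.28  0.36 -0.03] tilt 0.63 w 0.0331
upright rx ry [-0.37  0.51]
```

View pics/w4.png

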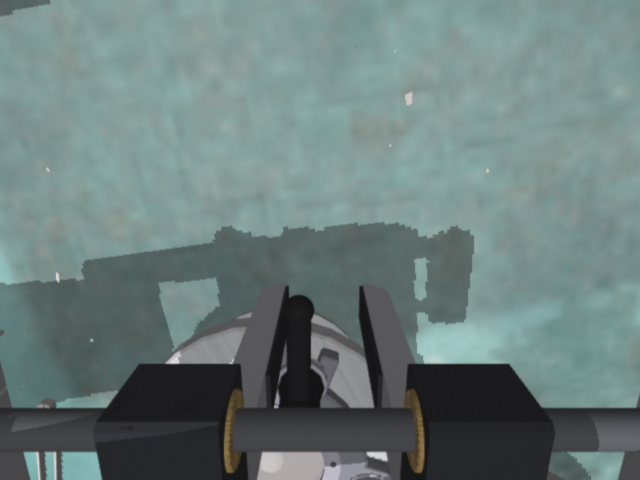

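```bash
cat > plan.py <<'E'
import sys
from h import *
# plan.py lever start_turn final_turn : straddle start with yaw of the final arm angle, then straight push
C=np.array([.546,-.068]);YAW=np.radians(18.2)
k=int(sys.argv[1])-1;ths,thf=float(sys.argv[2]),float(sys.argv[3]);g=.011;s=-1 if k>1 else 1
o=robot.get_obs();t=o["tool_pos"];R=Rotation.from_euler("xyz",o["ee_rot"]).as_matrix();yaw=np.arctan2(R[1,0],R[0,0])
out=YAW+np.pi/4+k*np.pi/2;st=C+.06*np.array([np.cos(out),np.sin(out)])
e=lambda a:np.array([np.cos(a),np.sin(a)])
A=lambda th:out+np.pi/3-th
psi=A(thf)+(np.pi if s<0 else 0)
rz=np.degrees((yaw-psi+np.pi)%(2*np.pi)-np.pi)
x=e(psi);y=np.array([x[1],-x[0]])
p0=st+.043*e(A(ths));p1=st+.044*e(A(thf))+s*g*y
f=lambda d:np.round(1000*np.array([d@x,d@y]),1)
w=t[:2]-st;ya=((np.degrees(yaw)-np.degrees(out+np.pi/3)+90)%180)-90
n=(t[:2]-g*s*np.array([np.sin(yaw),-np.cos(yaw)]))-st
est=(out+np.pi/3-np.arctan2(n[1],n[0])+np.pi)%(2*np.pi)-np.pi
v=R.T@[0,0,-1];F=o["wrist_force"];u=n/np.linalg.norm(n)
print("t",round(float(o["time"]),2),"rz",rz.round(1),"| to start",f(p0-t[:2]),"| to final",f(p1-t[:2]),"| start->final",f(p1-p0),"| z",t[2].round(4),"upright",np.degrees([-v[1],v[0]]).round(1))
print("arm turn if in contact",est.round(3),"r",(np.linalg.norm(n)*1000).round(1),"push N",-np.round(F[0]*u[1]-F[1]*u[0],2),"F",F.round(2),"M",np.round(o["wrist_torque"],2))
E
python3 plan.py 1 .1 .7; python3 plan.py 3 .13 .7
```

```text
t 7.78 rz -1.4 | to start [ -8.9 -39.2] | to final [-0.4 -3.9] | start->final [ 8.5 35.3] | z 0.0928 upright [-0.3  0.5]
arm turn if in contact 0.787 r 44.8 push N 0.71 F [-0.49  1.12 -1.39] M [ 0.18  0.24 -0.05]
t 7.78 rz -1.4 | to start [-193.4  -32.5] | to final [-201.2  -66.7] | start->final [ -7.8 -34.2] | z 0.0928 upright [-0.3  0.5]
arm turn if in contact -2.04 r 170.5 push N 0.98 F [-0.49  1.12 -1.39] M [ 0.18  0.24 -0.05]
```

Emit:
arm_command(
  commands="0 -9 0 0 0 0 0.35;0 0 -25 0 0 0 0.35;0 0 -25 0 0 0 0.35",
)

```text
time: 8.15
tool_pos: [0.583, 0.0284, 0.1418]
ee_rot: [-3.134, 0.012, 1.427]
wrist_force: [0.4, -0.2, -0.1]
width: 0.0327
```

```bash
python3 plan.py 3 .13 .7
```

```text
t 8.15 rz -1.4 | to start [-192.7  -22.3] | to final [-200.5  -56.5] | start->final [ -7.8 -34.2] | z 0.1418 upright [-0.5  0.7]
arm turn if in contact -2.095 r 166.2 push N -0.44 F [ 0.39 -0.19 -0.12] M [-0.09  0.04 -0.03]
```

Emit:
arm_command(
  commands="-48 -5 -2 0 0 -1 0.35;-48 -5 0 0 0 0 0.35;-48 -5 0 0 0 0 0.35;-46 -5 0 0 0 0 0.35;0 0 0 -0.5 0.5 0 0.35",
)

```text
time: 8.78
tool_pos: [0.5393, -0.1638, 0.1522]
ee_rot: [3.127, 0.008, 1.448]
wrist_force: [0.6, 1.1, -0.3]
width: 0.0327
```

```bash
python3 plan.py 3 .13 .7
```

```text
t 8.78 rz -0.1 | to start [ 3.3 -2.1] | to final [ -4.5 -36.3] | start->final [ -7.8 -34.2] | z 0.1522 upright [0.9 0.5]
arm turn if in contact -0.043 r 53.7 push N 1.09 F [ 0.58  1.06 -0.34] M [-0.05  0.07  0.03]
```

Emit:
arm_command(
  commands="3 -2 28 0.5 0.3 0 0.35;0 0 27 0.3 0.2 0 0.35;0 0 0 0 0 0 0.35",
)

```text
time: 9.15
tool_pos: [0.5389, -0.1601, 0.098]
ee_rot: [3.136, -0.0, 1.448]
wrist_force: [0.9, 0.3, -0.5]
width: 0.0326
```

```bash
python3 plan.py 3 .13 .7
python3 - <<'E'
from h import *
cv2.imwrite("pics/w5.png",snapshot("wrist")["img"])
E
```

```text
t 9.15 rz -0.1 | to start [-0.4 -1.2] | to final [ -8.2 -35.4] | start->final [ -7.8 -34.2] | z 0.098 upright [ 0.3 -0. ]
arm turn if in contact -0.079 r 50.4 push N 0.86 F [ 0.86  0.28 -0.5 ] M [-0.11  0.03  0.02]
```

View pics/w5.png

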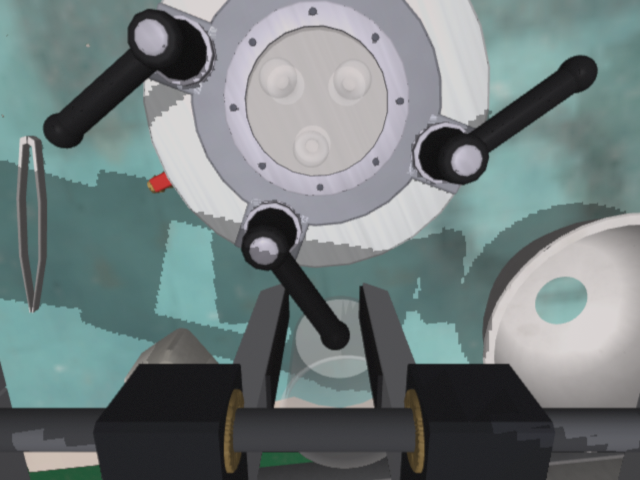

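Emit:
arm_command(
  commands="-0.9 -4 1 0 0 0 0.35;-0.9 -4 0.5 0 0 0 0.35;-0.9 -4 0.5 0 0 0 0.35;-0.9 -4 0.5 0 0 0 0.35;-0.9 -4 0.5 0 0 0 0.35",
)

```text
time: 9.82
tool_pos: [0.5223, -0.1631, 0.1015]
ee_rot: [3.12, 0.004, 1.45]
wrist_force: [2.6, -1.2, 1.3]
width: 0.033
```

```bash
python3 plan.py 3 .13 .7
```

```text
t 9.82 rz -0.0 | to start [ 4.6 14.8] | to final [ -3.2 -19.4] | start->final [ -7.8 -34.2] | z 0.1015 upright [1.2 0.2]
arm turn if in contact 0.257 r 45.2 push N 2.12 F [ 2.64 -1.21  1.31] M [-0.2  -0.26  0.05]
```

Emit:
arm_command(
  commands="-0.6 -4 3 0.6 0 0 0.35;-0.6 -4 2.5 0.5 0 0 0.35;-0.6 -4 2 0.3 0 0 0.35;-0.6 -4 2 0.3 0 0 0.35;-0.5 -4 1.5 0.2 0 0 0.35",
)

```text
time: 10.45
tool_pos: [0.5015, -0.1636, 0.0907]
ee_rot: [-3.129, 0.003, 1.45]
wrist_force: [2.7, -0.0, 1.2]
width: 0.0331
```

```bash
python3 plan.py 3 .13 .7
```

```text
t 10.45 rz -0.0 | to start [ 7.7 35.4] | to final [-0.1  1.2] | start->final [ -7.8 -34.2] | z 0.0907 upright [-0.7  0.2]
arm turn if in contact 0.728 r 43.9 push N 2.65 F [ 2.67 -0.04  1.23] M [-0.11 -0.34 -0.02]
```

Emit:
arm_command(
  commands="0 9 0 0 0 0 0.35;0 0 -25 0 0 0 0.35;0 0 -30 0 0 -10 0.35;0 0 0 0 0 -10 0.35;0 0 0 0 0 -10 0.35;0 0 0 0 0 -10 0.35;0 0 0 0 0 -10 0.35;0 0 0 0 0 -10 0.35;0 0 0 0 0 -10 0.35;0 0 0 0 0 -10 0.35;0 0 0 0 0 -10 0.35;0 0 0 0 0 0 0.35",
)

```text
time: 11.95
tool_pos: [0.5077, -0.1632, 0.1393]
ee_rot: [3.139, -0.038, 3.071]
wrist_force: [-1.0, -0.5, 0.5]
width: 0.033
```

```bash
python3 plan.py 2 .1 .7
```

```text
t 11.95 rz 2.9 | to start [65.4 95.3] | to final [ 73.9 130.5] | start->final [ 8.5 35.3] | z 0.1393 upright [ 0.2 -2.2]
arm turn if in contact -1.1 r 134.0 push N -1.07 F [-1.02 -0.51  0.5 ] M [ 0.02 -0.04  0.03]
```

Emit:
arm_command(
  commands="22 32 0 0 -1.1 2.9 0.35;22 32 0 0 -1.1 0 0.35;22 31 0 0 0 0 0.35;0 0 0 0 0 0 0.35",
)

```text
time: 12.45
tool_pos: [0.4507, -0.0593, 0.1389]
ee_rot: [3.139, -0.003, 3.004]
wrist_force: [0.6, -1.1, -0.9]
width: 0.0331
```

```bash
python3 plan.py 2 .1 .7
```

```text
t 12.45 rz -1.0 | to start [-3.7 -1. ] | to final [ 4.8 34.3] | start->final [ 8.5 35.3] | z 0.1389 upright [ 0.1 -0.2]
arm turn if in contact -0.016 r 52.2 push N 1.28 F [ 0.65 -1.11 -0.92] M [-0.  0.  0.]
```

Emit:
arm_command(
  commands="-4 -1 22 0 0 -1 0.35;0 0 20 0 0 0 0.35;0 0 0 0 0 0 0.35;0.9 4 1 0 0 0 0.35;0.9 4 1 0 0 0 0.35;0.9 4 1 0 0 0 0.35",
)

```text
time: 13.2
tool_pos: [0.454, -0.0537, 0.0948]
ee_rot: [-3.135, -0.004, 3.012]
wrist_force: [-2.8, -2.5, 0.9]
width: 0.0327
```

```bash
python3 plan.py 2 .1 .7
```

```text
t 13.2 rz -0.5 | to start [-1.1 -7. ] | to final [ 7.4 28.3] | start->final [ 8.5 35.3] | z 0.0948 upright [-0.4 -0.3]
arm turn if in contact 0.044 r 46.3 push N 0.72 F [-2.84 -2.52  0.93] M [-0.52  0.48 -0.05]
```

Emit:
arm_command(
  commands="1.2 4 1 0 0 0 0.35;1.2 4 1 0 0 0 0.35;1.2 4 1 0 0 0 0.35;1 4 1 0 0 0 0.35",
)

```text
time: 13.7
tool_pos: [0.453, -0.0361, 0.0922]
ee_rot: [-3.135, 0.0, 3.011]
wrist_force: [-0.7, -1.5, 0.8]
width: 0.0331
```

```bash
python3 plan.py 2 .1 .7
```

```text
t 13.7 rz -0.6 | to start [ -4.3 -24.3] | to final [ 4.2 11. ] | start->final [ 8.5 35.3] | z 0.0922 upright [-0.4  0. ]
arm turn if in contact 0.432 r 41.4 push N 1.35 F [-0.73 -1.47  0.77] M [-0.28  0.14 -0.  ]
```

Emit:
arm_command(
  commands="1.5 4 0.5 0 0 0 0.35;1.5 4 0.5 0 0 0 0.35;1.5 4 0 0 0 0 0.35;0 0 0 0 0 0 0.35",
)

```text
time: 14.2
tool_pos: [0.4512, -0.0221, 0.0914]
ee_rot: [-3.136, 0.004, 3.012]
wrist_force: [-0.5, -0.7, -0.0]
width: 0.0333
```

```bash
python3 plan.py 2 .1 .7; python3 plan.py 4 .06 .7
python3 - <<'E'
from h import *
cv2.imwrite("pics/w6.png",snapshot("wrist")["img"])
E
```

```text
t 14.2 rz -0.5 | to start [ -7.7 -38.1] | to final [ 0.8 -2.8] | start->final [ 8.5 35.3] | z 0.0914 upright [-0.3  0.2]
arm turn if in contact 0.764 r 43.4 push N 0.82 F [-0.52 -0.74 -0.03] M [-0.09 -0.01 -0.01]
t 14.2 rz -0.5 | to start [-190.5  -28.9] | to final [-200.   -65.6] | start->final [ -9.5 -36.7] | z 0.0914 upright [-0.3  0.2]
arm turn if in contact -2.043 r 169.2 push N 0.9 F [-0.52 -0.74 -0.03] M [-0.09 -0.01 -0.01]
```

View pics/w6.png

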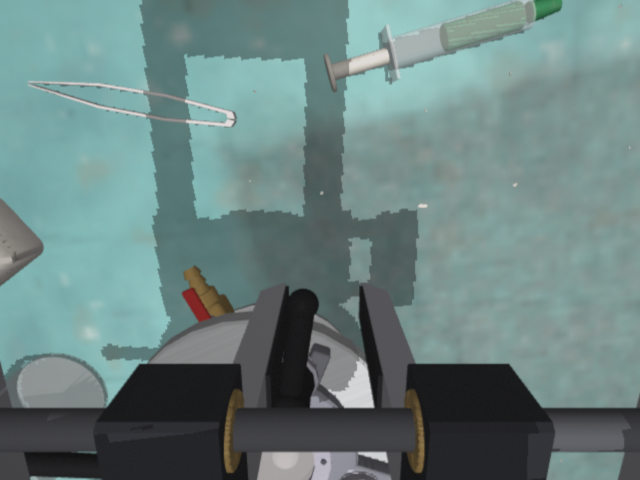

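Emit:
arm_command(
  commands="0 -9 0 0 0 0 0.35;0 0 -25 0 0 0 0.35;0 0 -25 0 0 0 0.35;-48 -5 0 0 0 -0.5 0.35;-48 -5 0 0 0 0 0.35;-48 -5 0 0 0 0 0.35;-46 -5 0 0 0 0 0.35;0 0 0 0 0 0 0.35",
)

```text
time: 15.25
tool_pos: [0.6385, -0.0779, 0.14]
ee_rot: [-3.141, -0.003, 3.019]
wrist_force: [0.1, -0.4, 0.0]
width: 0.033
```

```bash
python3 plan.py 4 .06 .7
```

```text
t 15.25 rz -0.1 | to start [2.1 4. ] | to final [ -7.4 -32.7] | start->final [ -9.5 -36.7] | z 0.14 upright [-0.  -0.2]
arm turn if in contact -0.029 r 49.1 push N -0.38 F [ 0.1  -0.39  0.05] M [ 0.08  0.09 -0.01]
```

Emit:
arm_command(
  commands="1 3 22 0 0 0 0.35;0 0 22 0 0 0 0.35;0 0 0 0 0 0 0.35;-1 -4 0.7 0 0 0 0.35;-1 -4 0.7 0 0 0 0.35;-1 -4 0.7 0 0 0 0.35;-1 -4 0.7 0 0 0 0.35",
)

```text
time: 16.12
tool_pos: [0.6396, -0.0907, 0.0964]
ee_rot: [3.137, 0.003, 3.019]
wrist_force: [3.0, 3.1, -1.9]
width: 0.0327
```

```bash
python3 plan.py 4 .06 .7
```

```text
t 16.12 rz -0.1 | to start [ 4.7 16.5] | to final [ -4.8 -20.1] | start->final [ -9.5 -36.7] | z 0.0964 upright [0.3 0.2]
arm turn if in contact 0.226 r 44.1 push N 1.85 F [ 3.04  3.09 -1.88] M [ 0.57 -0.48  0.  ]
```

Emit:
arm_command(
  commands="-1 -4 1 0 0 0 0.35;-1 -4 1 0 0 0 0.35;-1 -4 1 0 0 0 0.35;-1 -4 0.7 0 0 0 0.35;-1 -4 0.7 0 0 0 0.35;0 -2 0 0 0 0 0.35",
)

```text
time: 16.88
tool_pos: [0.642, -0.1159, 0.093]
ee_rot: [3.138, 0.003, 3.018]
wrist_force: [2.7, 2.7, 1.1]
width: 0.0328
```

```bash
python3 plan.py 4 .06 .7; python3 plan.py 1 .73 1.5;python3 plan.py 4 .73 1.5
```

```text
t 16.88 rz -0.2 | to start [10.2 41.2] | to final [0.7 4.5] | start->final [ -9.5 -36.7] | z 0.093 upright [0.2 0.2]
arm turn if in contact 0.801 r 44.9 push N 3.2 F [2.73 2.67 1.11] M [ 0.36 -0.35 -0.06]
t 16.88 rz 135.7 | to start [  37.4 -152.4] | to final [  50.5 -111.5] | start->final [13.1 40.9] | z 0.093 upright [0.2 0.2]
arm turn if in contact -3.104 r 131.1 push N 3.72 F [2.73 2.67 1.11] M [ 0.36 -0.35 -0.06]
t 16.88 rz 45.7 | to start [11.4  8.7] | to final [ -1.7 -32.2] | start->final [-13.1 -40.9] | z 0.093 upright [0.2 0.2]
arm turn if in contact 0.801 r 44.9 push N 3.2 F [2.73 2.67 1.11] M [ 0.36 -0.35 -0.06]
```

Emit:
arm_command(
  commands="0.9 -3.6 0.8 0 0 5 0.35;0.9 -3.6 0.8 0 0 5 0.35;0.9 -3.6 0.8 0 0 5 0.35",
)

```text
time: 17.25
tool_pos: [0.6364, -0.1259, 0.0904]
ee_rot: [3.138, 0.001, 2.749]
wrist_force: [1.4, 1.3, 0.5]
width: 0.0331
```

```bash
python3 plan.py 4 .73 1.3
```

```text
t 17.25 rz 18.8 | to start [11.9 22.1] | to final [  4.1 -12.1] | start->final [ -7.8 -34.2] | z 0.0904 upright [0.2 0. ]
arm turn if in contact 1.046 r 46.0 push N 1.78 F [1.35 1.31 0.47] M [ 0.28 -0.07 -0.01]
```

Emit:
arm_command(
  commands="1.1 -3.6 0.2 0 0 5 0.35;1.1 -3.6 0.2 0 0 5 0.35;1.1 -3.6 0.2 0 0 5 0.35;0 0 0 0 0 0 0.35",
)

```text
time: 17.75
tool_pos: [0.6285, -0.1338, 0.0898]
ee_rot: [3.136, -0.001, 2.479]
wrist_force: [0.5, 0.5, 1.1]
width: 0.0326
```

```bash
python3 plan.py 4 .73 1.3; python3 plan.py 2 .76 1.05
```

```text
t 17.75 rz 3.3 | to start [11.1 33.2] | to final [ 3.3 -1. ] | start->final [ -7.8 -34.2] | z 0.0898 upright [ 0.3 -0. ]
arm turn if in contact 1.278 r 46.7 push N 0.7 F [0.53 0.47 1.06] M [ 0.09 -0.11 -0.  ]
t 17.75 rz -11.0 | to start [204.6   8.7] | to final [207.4  32. ] | start->final [ 2.8 23.3] | z 0.0898 upright [ 0.3 -0. ]
arm turn if in contact -1.897 r 164.4 push N 0.7 F [0.53 0.47 1.06] M [ 0.09 -0.11 -0.  ]
```

Emit:
arm_command(
  commands="0 8 0 0 0 0 0.35;0 0 -25 0 0 -5.5 0.35;0 0 -25 0 0 -5.5 0.35;51 0 0 0 0 0 0.35;51 0 0 0 0 0 0.35;51 0 0 0 0 0 0.35;50 0 0 0 0 0 0.35;0 0 0 0 0 0 0.35",
)

```text
time: 18.75
tool_pos: [0.4451, -0.0361, 0.1374]
ee_rot: [-3.138, -0.008, 2.685]
wrist_force: [1.0, -0.3, 0.7]
width: 0.0331
```

```bash
python3 plan.py 2 .76 1.05
```

```text
t 18.75 rz 0.8 | to start [-3.2  4.9] | to final [-0.4 28.2] | start->final [ 2.8 23.3] | z 0.1374 upright [-0.2 -0.5]
arm turn if in contact 0.484 r 52.5 push N 0.35 F [ 0.96 -0.26  0.67] M [-0.07 -0.03  0.01]
```

Emit:
arm_command(
  commands="-4 5 22 0 0 0 0.35;0 0 22 0 0 0 0.35;0 0 0 0 0 0 0.35;0.5 4 0.5 0 0 0 0.35;0.5 4 0.5 0 0 0 0.35;0.5 4 0.5 0 0 0 0.35;0.5 4 0.5 0 0 0 0.35;0.5 4 0.5 0 0 0 0.35",
)

```text
time: 19.75
tool_pos: [0.4619, -0.0164, 0.0938]
ee_rot: [-3.133, -0.0, 2.687]
wrist_force: [-2.9, -2.9, 1.7]
width: 0.033
```

```bash
python3 plan.py 2 .76 1.05
```

```text
t 19.75 rz 0.9 | to start [  2.8 -20.3] | to final [5.6 3. ] | start->final [ 2.8 23.3] | z 0.0938 upright [-0.5 -0. ]
arm turn if in contact 0.971 r 38.3 push N 3.81 F [-2.94 -2.91  1.69] M [-0.5   0.46 -0.04]
```

Emit:
arm_command(
  commands="0.8 3.6 0 0 0 4.5 0.35;0.8 3.6 0 0 0 4.5 0.35;0.5 3.6 0 0 0 4.5 0.35;0.5 3.6 0 0 0 4.5 0.35;0 1 0 0 0 0 0.35",
)

```text
time: 20.38
tool_pos: [0.4699, -0.0075, 0.0938]
ee_rot: [-3.126, 0.015, 2.363]
wrist_force: [-3.3, -3.5, 1.9]
width: 0.0333
```

```bash
python3 plan.py 2 .76 1.28; python3 plan.py 1 .74 1.05
```

```text
t 20.38 rz -4.5 | to start [ -1.4 -32.4] | to final [ 5.3 -0. ] | start->final [ 6.7 32.4] | z 0.0938 upright [-0.9  0.9]
arm turn if in contact 1.282 r 39.6 push N 4.8 F [-3.26 -3.54  1.92] M [-0.49  0.63 -0.  ]
t 20.38 rz 72.3 | to start [81.5 81.9] | to final [ 84.6 106. ] | start->final [ 3.  24.1] | z 0.0938 upright [-0.9  0.9]
arm turn if in contact -1.0 r 110.8 push N 3.51 F [-3.26 -3.54  1.92] M [-0.49  0.63 -0.  ]
```

Emit:
arm_command(
  commands="0 -8 0 0 0 0 0.35;0 0 -25 -0.4 0.4 0 0.35;0 0 -22 -0.4 0.4 10.3 0.35;0 0 0 0 0 10.3 0.35;0 0 0 0 0 10.3 0.35;0 0 0 0 0 10.3 0.35;0 0 0 0 0 10.3 0.35;0 0 0 0 0 10.3 0.35;0 0 0 0 0 10.3 0.35;44 42 0 0 0 0 0.35;43 40 0 0 0 0 0.35;0 0 0 0 0 0 0.35",
)

```text
time: 21.88
tool_pos: [0.5803, 0.0309, 0.1442]
ee_rot: [3.139, -0.02, 1.072]
wrist_force: [-0.2, -0.5, -0.2]
width: 0.0327
```

```bash
python3 plan.py 1 .74 1.05
```

```text
t 21.88 rz -1.6 | to start [-2.8  1. ] | to final [ 0.3 25.1] | start->final [ 3.  24.1] | z 0.1442 upright [ 0.2 -1.1]
arm turn if in contact 0.532 r 50.7 push N 0.26 F [-0.24 -0.46 -0.17] M [-0.08  0.08  0.08]
```

Emit:
arm_command(
  commands="-1 1 25 0 -0.5 0 0.35;0 0 25 0 -0.5 0 0.35;0 0 0 0 0 0 0.35;0.8 4 0.5 0 0 0 0.35;0.8 4 0.5 0 0 0 0.35;0.8 4 0.5 0 0 0 0.35;0.8 4 0.5 0 0 0 0.35;0.8 4 0.5 0 0 0 0.35;0.8 4 0 0 0 0 0.35",
)

```text
time: 23.0
tool_pos: [0.6055, 0.0238, 0.0972]
ee_rot: [3.134, -0.011, 1.074]
wrist_force: [-2.3, 1.8, -0.7]
width: 0.033
```

```bash
python3 plan.py 1 .74 1.05
```

```text
t 23.0 rz -1.5 | to start [ -7.8 -24.7] | to final [-4.8 -0.6] | start->final [ 3.  24.1] | z 0.0972 upright [ 0.4 -0.6]
arm turn if in contact 1.062 r 49.1 push N 2.86 F [-2.3   1.77 -0.69] M [ 0.2   0.32 -0.04]
```

Emit:
arm_command(
  commands="-2 3.8 1.5 0 0 4.5 0.35;-2 3.8 1.5 0 0 4.5 0.35;-1.5 3.8 1 0 0 4.5 0.35;0 1 0 0 0 0 0.35",
)

```text
time: 23.5
tool_pos: [0.6138, 0.0127, 0.0939]
ee_rot: [3.139, -0.013, 0.832]
wrist_force: [-2.3, 1.4, 0.7]
width: 0.0335
```

```bash
python3 plan.py 1 .74 1.28; python3 plan.py 3 .73 1.05
```

```text
t 23.5 rz -2.2 | to start [-10.2 -35.8] | to final [-3.1 -2.7] | start->final [ 7.1 33.1] | z 0.0939 upright [ 0.2 -0.8]
arm turn if in contact 1.336 r 47.6 push N 2.59 F [-2.27  1.37  0.66] M [0.38 0.51 0.03]
t 23.5 rz -15.4 | to start [-203.5  -10.2] | to final [-206.7  -34.7] | start->final [ -3.2 -24.5] | z 0.0939 upright [ 0.2 -0.8]
arm turn if in contact -1.88 r 163.5 push N 2.63 F [-2.27  1.37  0.66] M [0.38 0.51 0.03]
```

Emit:
arm_command(
  commands="0 -8 0 0 0 0 0.35;0 0 -25 0 -0.4 -7.7 0.35;0 0 -25 0 -0.4 -7.7 0.35;-51 -1 0 0 0 0 0.35;-51 -1 0 0 0 0 0.35;-51 0 0 0 0 0 0.35;-50 0 0 0 0 0 0.35;0 0 0 0 0 0 0.35",
)

```text
time: 24.5
tool_pos: [0.5148, -0.1698, 0.1472]
ee_rot: [3.126, 0.01, 1.12]
wrist_force: [0.6, -0.7, -0.7]
width: 0.0329
```

```bash
python3 plan.py 3 .73 1.05
```

```text
t 24.5 rz 1.2 | to start [ 4.1 -4.6] | to final [  0.9 -29.2] | start->final [ -3.2 -24.5] | z 0.1472 upright [0.9 0.6]
arm turn if in contact 0.472 r 53.4 push N 0.48 F [ 0.55 -0.68 -0.66] M [-0.09  0.11  0.  ]
```

Emit:
arm_command(
  commands="4 -4 26 0.5 0.3 0 0.35;0 0 26 0.4 0.3 0 0.35;0 0 0 0 0 0 0.35;-0.7 -4 1 0.2 0 0 0.35;-0.7 -4 1 0.2 0 0 0.35;-0.7 -4 1 0.2 0 0 0.35;-0.7 -4 1 0.2 0 0 0.35;-0.7 -4 1 0.2 0 0 0.35;-0.7 -4 1 0.2 0 0 0.35",
)

```text
time: 25.62
tool_pos: [0.494, -0.158, 0.0945]
ee_rot: [-3.136, -0.0, 1.125]
wrist_force: [1.9, -0.4, 0.7]
width: 0.033
```

```bash
python3 plan.py 3 .73 1.05
```

```text
t 25.62 rz 1.4 | to start [ 2.9 19.2] | to final [-0.2 -5.3] | start->final [ -3.2 -24.5] | z 0.0945 upright [-0.3 -0. ]
arm turn if in contact 0.929 r 43.8 push N 1.93 F [ 1.9  -0.44  0.73] M [-0.16 -0.18 -0.04]
```

Emit:
arm_command(
  commands="0.8 -3.6 0.4 0 0 4.5 0.35;0.8 -3.6 0.4 0 0 4.5 0.35;0.8 -3.6 0.4 0 0 4.5 0.35;0.8 -3.6 0.4 0 0 4.5 0.35;0.8 -3.6 0.4 0 0 4.5 0.35",
)

```text
time: 26.25
tool_pos: [0.4839, -0.1462, 0.0938]
ee_rot: [3.138, -0.002, 0.719]
wrist_force: [5.0, -3.0, -0.9]
width: 0.0327
```

```bash
python3 plan.py 3 .73 1.3
```

```text
t 26.25 rz -7.5 | to start [ 5.4 33.3] | to final [-2.4 -0.9] | start->final [ -7.8 -34.2] | z 0.0938 upright [ 0.2 -0.1]
arm turn if in contact 1.282 r 43.1 push N 5.74 F [ 4.99 -2.99 -0.94] M [-0.63 -0.62  0.03]
```

Emit:
arm_command(
  commands="0 -1 0 0 0 0 0.35;0 -1 0 0 0 0 0.35",
)

```text
time: 26.5
tool_pos: [0.4832, -0.1457, 0.0938]
ee_rot: [3.134, -0.002, 0.72]
wrist_force: [3.2, -2.8, -1.6]
width: 0.0329
```

```bash
python3 plan.py 3 .73 1.3
```

```text
t 26.5 rz -7.4 | to start [ 5.5 34.1] | to final [-2.3 -0.1] | start->final [ -7.8 -34.2] | z 0.0938 upright [ 0.4 -0.1]
arm turn if in contact 1.3 r 43.1 push N 4.24 F [ 3.16 -2.82 -1.57] M [-0.67 -0.64 -0.02]
```

Emit:
arm_command(
  commands="0.3 -2 0.2 0 0 2 0.35;0.3 -2 0.2 0 0 2 0.35;0.2 -1.5 0.2 0 0 1 0.35;0 -1 0 0 0 0 0.35",
)

```text
time: 27.0
tool_pos: [0.4828, -0.1436, 0.0936]
ee_rot: [3.125, -0.005, 0.633]
wrist_force: [4.2, -4.1, -2.7]
width: 0.033
```

```bash
python3 plan.py 3 .73 1.3
```

```text
t 27.0 rz -12.4 | to start [ 4.2 35.8] | to final [-3.6  1.6] | start->final [ -7.8 -34.2] | z 0.0936 upright [ 1.  -0.3]
arm turn if in contact 1.344 r 42.8 push N 5.87 F [ 4.18 -4.12 -2.71] M [-0.7  -0.64 -0.01]
```

Emit:
arm_command(
  commands="0 -2.2 0 0.5 0 0 0.35;0 -2.2 0 0.4 0 0 0.35",
)

```text
time: 27.25
tool_pos: [0.4816, -0.1425, 0.0937]
ee_rot: [3.134, -0.005, 0.635]
wrist_force: [5.5, -5.8, -2.6]
width: 0.0333
```

```bash
python3 plan.py 3 .73 1.3;python3 plan.py 1 1.32 1.5
```

```text
t 27.25 rz -12.3 | to start [ 4.2 37.4] | to final [-3.6  3.2] | start->final [ -7.8 -34.2] | z 0.0937 upright [ 0.4 -0.3]
arm turn if in contact 1.381 r 42.9 push N 8.0 F [ 5.48 -5.82 -2.63] M [-1.02 -0.7   0.11]
t 27.25 rz -0.9 | to start [192.6 -54.3] | to final [194.3 -35.6] | start->final [ 1.7 18.7] | z 0.0937 upright [ 0.4 -0.3]
arm turn if in contact -1.874 r 154.3 push N 7.93 F [ 5.48 -5.82 -2.63] M [-1.02 -0.7   0.11]
```

Emit:
arm_command(
  commands="0 8 0 0 0 0 0.35;0 0 -25 0.2 0 0 0.35;0 0 -25 0 0 0 0.35;48 -15.5 0 0 0 0 0.35;48 -15.5 0 0 0 0 0.35;48 -15.5 0 0 0 0 0.35;48 -15.5 0 0 0 0 0.35;0 0 0 0 0 0 0.35",
)

```text
time: 28.25
tool_pos: [0.6, 0.0219, 0.1416]
ee_rot: [-3.122, 0.006, 0.637]
wrist_force: [-0.5, -1.1, 0.6]
width: 0.0328
```

```bash
python3 plan.py 1 1.32 1.5
```

```text
t 28.25 rz -0.8 | to start [-1.1  4.9] | to final [ 0.5 23.6] | start->final [ 1.7 18.7] | z 0.1416 upright [-1.1  0.4]
arm turn if in contact 1.004 r 49.6 push N -0.01 F [-0.46 -1.06  0.56] M [-0.08  0.12  0.03]
```

Emit:
arm_command(
  commands="-3 4 24 -0.5 0.2 0 0.35;0 0 24 -0.4 0.2 0 0.35;0 0 0 0 0 0 0.35;0.2 3 0.5 0 0 0 0.35;0.2 3 0.5 0 0 0 0.35;0.2 3 0.5 0 0 0 0.35",
)

```text
time: 29.0
tool_pos: [0.6034, 0.0076, 0.0929]
ee_rot: [-3.136, 0.003, 0.637]
wrist_force: [-0.6, -0.4, 0.1]
width: 0.0332
```

```bash
python3 plan.py 1 1.32 1.5
```

```text
t 29.0 rz -0.8 | to start [ 4.9 -8.5] | to final [ 6.6 10.2] | start->final [ 1.7 18.7] | z 0.0929 upright [-0.3  0.2]
arm turn if in contact 1.236 r 38.9 push N 0.22 F [-0.6  -0.41  0.12] M [-0.03  0.16 -0.01]
```

Emit:
arm_command(
  commands="2 3 0.3 0 0 0 0.35;2 3 0.3 0 0 0 0.35;0.5 2 0.2 0 0 0 0.35;0 1 0.2 0 0 0 0.35",
)

```text
time: 29.5
tool_pos: [0.609, 0.0047, 0.0924]
ee_rot: [-3.126, 0.008, 0.638]
wrist_force: [-4.8, 2.6, 3.2]
width: 0.0328
```

```bash
python3 plan.py 1 1.32 1.5
```

```text
t 29.5 rz -0.7 | to start [  2.1 -14.2] | to final [3.8 4.5] | start->final [ 1.7 18.7] | z 0.0924 upright [-0.9  0.5]
arm turn if in contact 1.389 r 40.6 push N 5.18 F [-4.83  2.55  3.24] M [0.39 0.96 0.07]
```

Emit:
arm_command(
  commands="0.5 2.5 0 -0.4 0.2 0 0.35;0.5 2 0 -0.4 0.2 0 0.35",
)

```text
time: 29.75
tool_pos: [0.611, 0.0033, 0.0925]
ee_rot: [-3.136, 0.003, 0.639]
wrist_force: [-5.4, 2.5, 3.3]
width: 0.033
```

```bash
python3 plan.py 1 1.32 1.5; python3 plan.py 2 1.28 1.45
```

```text
t 29.75 rz -0.6 | to start [  1.4 -16.6] | to final [3.1 2.1] | start->final [ 1.7 18.7] | z 0.0925 upright [-0.3  0.1]
arm turn if in contact 1.448 r 41.1 push N 5.42 F [-5.42  2.52  3.32] M [0.5  1.2  0.05]
t 29.75 rz -93.5 | to start [  85.  -126.4] | to final [  86.6 -108.2] | start->final [ 1.6 18.3] | z 0.0925 upright [-0.3  0.1]
arm turn if in contact -3.004 r 123.9 push N 4.6 F [-5.42  2.52  3.32] M [0.5  1.2  0.05]
```

Emit:
arm_command(
  commands="0.5 2.5 0 -0.3 0.1 0 0.35;0.5 2.5 0 -0.3 0.1 0 0.35",
)

```text
time: 30.0
tool_pos: [0.6126, 0.0019, 0.0925]
ee_rot: [-3.141, 0.001, 0.641]
wrist_force: [-5.2, 2.9, 4.0]
width: 0.033
```

```bash
python3 plan.py 1 1.32 1.5; python3 plan.py 2 1.28 1.45
```

```text
t 30.0 rz -0.5 | to start [  0.9 -18.6] | to final [2.6 0.1] | start->final [ 1.7 18.7] | z 0.0925 upright [-0.   0.1]
arm turn if in contact 1.497 r 41.5 push N 5.44 F [-5.16  2.91  3.99] M [0.59 1.3  0.09]
t 30.0 rz -93.4 | to start [  87.  -126.8] | to final [  88.6 -108.5] | start->final [ 1.6 18.3] | z 0.0925 upright [-0.   0.1]
arm turn if in contact -2.989 r 124.8 push N 4.78 F [-5.16  2.91  3.99] M [0.59 1.3  0.09]
```

Emit:
arm_command(
  commands="0.5 2.5 -0.5 0 0 2 0.35;0.3 2.5 -0.5 0 0 2 0.35;0 0 0 0 0 0 0.35",
)

```text
time: 30.38
tool_pos: [0.6124, 0.0008, 0.0923]
ee_rot: [-3.133, 0.007, 0.571]
wrist_force: [-2.3, 1.4, 1.6]
width: 0.0331
```

```bash
python3 plan.py 1 1.32 1.5; python3 plan.py 2 1.28 1.45
```

```text
t 30.38 rz -4.5 | to start [  1.8 -19.4] | to final [ 3.5 -0.7] | start->final [ 1.7 18.7] | z 0.0923 upright [-0.5  0.4]
arm turn if in contact 1.518 r 41.4 push N 2.53 F [-2.32  1.43  1.64] M [0.1  0.48 0.02]
t 30.38 rz -97.4 | to start [  87.8 -125.9] | to final [  89.4 -107.6] | start->final [ 1.6 18.3] | z 0.0923 upright [-0.5  0.4]
arm turn if in contact -2.983 r 124.9 push N 2.26 F [-2.32  1.43  1.64] M [0.1  0.48 0.02]
```

Emit:
arm_command(
  commands="0 2 0 0 0 0 0.35;0 3 0 0 0 0 0.35;0 3 0 0 0 0 0.35",
)

```text
time: 30.75
tool_pos: [0.614, -0.0008, 0.092]
ee_rot: [-3.121, 0.008, 0.574]
wrist_force: [-6.2, 5.8, 4.0]
width: 0.0332
```

```bash
python3 plan.py 1 1.32 1.5; python3 plan.py 2 1.28 1.45
```

```text
t 30.75 rz -4.3 | to start [  1.5 -21.7] | to final [ 3.2 -3. ] | start->final [ 1.7 18.7] | z 0.092 upright [-1.2  0.4]
arm turn if in contact 1.572 r 41.8 push N 8.22 F [-6.21  5.76  3.97] M [1.   1.27 0.05]
t 30.75 rz -97.2 | to start [  90.1 -126.1] | to final [  91.7 -107.8] | start->final [ 1.6 18.3] | z 0.092 upright [-1.2  0.4]
arm turn if in contact -2.966 r 125.7 push N 7.74 F [-6.21  5.76  3.97] M [1.   1.27 0.05]
```

Emit:
arm_command(
  commands="0 -8 0 0 0 0 0.35;0 0 -25 -0.5 0.2 -6 0.35;0 0 -25 -0.5 0.2 -10.2 0.35;0 0 0 0 0 -10.2 0.35;0 0 0 0 0 -10.2 0.35;0 0 0 0 0 -10.2 0.35;0 0 0 0 0 -10.2 0.35;0 0 0 0 0 -10.2 0.35;0 0 0 0 0 -10.2 0.35;0 0 0 0 0 -10.2 0.35;0 0 0 0 0 -10.2 0.35;0 0 0 0 0 0 0.35",
)

```text
time: 32.25
tool_pos: [0.6233, 0.0003, 0.1471]
ee_rot: [3.123, 0.034, 2.333]
wrist_force: [-0.4, -0.5, -0.6]
width: 0.0327
```

```bash
python3 plan.py 2 1.28 1.45
```

```text
t 32.25 rz 3.6 | to start [  95.1 -133.9] | to final [  96.7 -115.6] | start->final [ 1.6 18.3] | z 0.1471 upright [1.1 2. ]
arm turn if in contact -2.83 r 127.4 push N -0.42 F [-0.38 -0.54 -0.55] M [ 0.01  0.05 -0.02]
```

Emit:
arm_command(
  commands="0 0 0 1.1 2 3.6 0.35;31 -44 2 0 0 0 0.35;31 -44 2 0 0 0 0.35;31 -43 2 0 0 0 0.35;0 0 0 0 0 0 0.35",
)

```text
time: 32.88
tool_pos: [0.4613, -0.0132, 0.136]
ee_rot: [-3.139, -0.0, 2.251]
wrist_force: [0.0, 0.3, 0.6]
width: 0.033
```

```bash
python3 plan.py 2 1.28 1.45
```

```text
t 32.88 rz -1.1 | to start [ 1.1 -1.4] | to final [ 2.7 16.9] | start->final [ 1.6 18.3] | z 0.136 upright [-0.1 -0. ]
arm turn if in contact 1.063 r 44.8 push N -0.23 F [0.   0.26 0.62] M [-0.05 -0.03 -0.02]
```

Emit:
arm_command(
  commands="1 -1 22 0 0 0 0.35;0 0 21 0 0 0 0.35;0 0 0 0 0 0 0.35;0.5 3 0.3 0 0 0 0.35;0.5 3 0.3 0 0 0 0.35;0.5 3 0.3 0 0 0 0.35;0.5 2.5 0.3 0 0 0 0.35;0.2 2 0 0 0 0 0.35",
)

```text
time: 33.88
tool_pos: [0.4747, -0.0059, 0.0959]
ee_rot: [-3.14, 0.012, 2.242]
wrist_force: [-3.8, -3.4, 1.0]
width: 0.0332
```

```bash
python3 plan.py 2 1.28 1.45
```

```text
t 33.88 rz -1.7 | to start [  4.1 -16.3] | to final [5.7 2. ] | start->final [ 1.6 18.3] | z 0.0959 upright [-0.1  0.7]
arm turn if in contact 1.399 r 38.7 push N 5.11 F [-3.81 -3.4   1.03] M [-0.71  0.89 -0.01]
```

Emit:
arm_command(
  commands="1 3 1 0 0.3 1 0.35;1 3 1 0 0.3 1 0.35;0.5 3 0.5 0 0.2 0 0.35",
)

```text
time: 34.25
tool_pos: [0.4781, -0.003, 0.0954]
ee_rot: [-3.129, 0.003, 2.204]
wrist_force: [-8.1, -5.0, 2.4]
width: 0.0331
```

```bash
python3 plan.py 2 1.28 1.45
```

```text
t 34.25 rz -3.8 | to start [  4.1 -20.8] | to final [ 5.7 -2.5] | start->final [ 1.6 18.3] | z 0.0954 upright [-0.7  0.2]
arm turn if in contact 1.515 r 39.1 push N 9.52 F [-8.14 -5.01  2.39] M [-1.07  1.55 -0.05]
```

Emit:
arm_command(
  commands="0 -8 0 0 0 0 0.35;0 0 -25 -0.3 0 -2 0.35;0 0 -22 -0.3 0 -2 0.35;-48 12.4 0 0 0 0 0.35;-48 12.4 0 0 0 0 0.35;-48 12.4 0 0 0 0 0.35;-47 12.4 0 0 0 0 0.35;0 0 0 0 0 0 0.35",
)

```text
time: 35.25
tool_pos: [0.6448, -0.1202, 0.1498]
ee_rot: [3.12, 0.013, 2.279]
wrist_force: [-0.0, 0.2, -0.5]
width: 0.0328
```

```bash
python3 plan.py 4 1.28 1.45
```

```text
t 35.25 rz 0.5 | to start [  6.  -11.1] | to final [  4.4 -29.4] | start->final [ -1.6 -18.3] | z 0.1498 upright [1.3 0.7]
arm turn if in contact 0.904 r 56.5 push N 0.22 F [-0.04  0.25 -0.49] M [-0.03  0.03 -0.  ]
```

Emit:
arm_command(
  commands="6 -11 20 0.7 0.4 0 0.35;0 0 20 0.6 0.3 0 0.35;0 0 15 0 0 0 0.35;0 0 0 0 0 0 0.35;-0.3 -3 0.5 0 0 0 0.35;-0.3 -3 0.5 0 0 0 0.35;-0.2 -3 0.5 0 0 0 0.35;-0.2 -2.5 0.3 0 0 0 0.35;0 -2 0 0 0 0 0.35",
)

```text
time: 36.38
tool_pos: [0.6255, -0.1299, 0.095]
ee_rot: [3.133, 0.006, 2.282]
wrist_force: [2.5, 0.5, -2.2]
width: 0.0331
```

```bash
python3 plan.py 4 1.28 1.45
```

```text
t 36.38 rz 0.6 | to start [0.9 9.9] | to final [-0.7 -8.4] | start->final [ -1.6 -18.3] | z 0.095 upright [0.5 0.4]
arm turn if in contact 1.259 r 44.0 push N 1.97 F [ 2.47  0.54 -2.17] M [ 0.19 -0.4   0.02]
```

Emit:
arm_command(
  commands="-0.2 -3 0.5 0.2 0 0 0.35;-0.2 -3 0.5 0.2 0 0 0.35;-0.2 -3 0.5 0.2 0 0 0.35",
)

```text
time: 36.75
tool_pos: [0.622, -0.1351, 0.0947]
ee_rot: [3.137, 0.01, 2.283]
wrist_force: [3.9, 2.5, -0.1]
width: 0.0328
```

```bash
python3 plan.py 4 1.28 1.45
```

```text
t 36.75 rz 0.7 | to start [ 2.7 15.9] | to final [ 1.1 -2.3] | start->final [ -1.6 -18.3] | z 0.0947 upright [0.3 0.6]
arm turn if in contact 1.398 r 45.0 push N 4.59 F [ 3.9   2.55 -0.11] M [ 0.38 -0.8   0.05]
```

Emit:
arm_command(
  commands="0.3 -3 0.3 0.2 0.2 1 0.35;0.3 -3 0.3 0.2 0.2 1 0.35;0.3 -2.5 0.3 0.2 0 0 0.35",
)

```text
time: 37.12
tool_pos: [0.6185, -0.1383, 0.0947]
ee_rot: [3.138, 0.007, 2.248]
wrist_force: [6.2, 3.1, -1.6]
width: 0.0324
```

```bash
python3 plan.py 4 1.28 1.45
```

```text
t 37.12 rz -1.3 | to start [ 2.9 20.7] | to final [1.3 2.4] | start->final [ -1.6 -18.3] | z 0.0947 upright [0.2 0.4]
arm turn if in contact 1.503 r 45.6 push N 6.85 F [ 6.24  3.11 -1.59] M [ 0.56 -1.27  0.02]
```

Emit:
arm_command(
  commands="0 8 0 0 0 0 0.35;0 0 -25 0.2 0.3 0 0.35;0 0 -22 0 0 10 0.35;0 0 0 0 0 10.2 0.35;0 0 0 0 0 10.2 0.35;0 0 0 0 0 10.2 0.35;0 0 0 0 0 10.2 0.35;0 0 0 0 0 10.2 0.35;0 0 0 0 0 10.2 0.35;0 0 0 0 0 10.2 0.35;0 0 0 0 0 9 0.35;0 0 0 0 0 0 0.35",
)

```text
time: 38.62
tool_pos: [0.6119, -0.1381, 0.1374]
ee_rot: [-3.129, 0.04, 0.614]
wrist_force: [-0.3, 0.1, 0.1]
width: 0.033
```

```bash
python3 plan.py 3 1.36 1.45
```

```text
t 38.62 rz -5.0 | to start [-103.2  -68.7] | to final [-104.4  -83.6] | start->final [ -1.2 -14.9] | z 0.1374 upright [-0.7  2.3]
arm turn if in contact -0.739 r 102.5 push N 0.04 F [-0.28  0.12  0.09] M [-0.14  0.15 -0.02]
```

Emit:
arm_command(
  commands="0 0 0 -0.7 2.2 -5 0.35;-34 -22 0 0 0 0 0.35;-34 -22 0 0 0 0 0.35;-34 -22 0 0 0 0 0.35;0 0 0 0 0 0 0.35",
)

```text
time: 39.25
tool_pos: [0.4853, -0.1556, 0.1358]
ee_rot: [-3.135, 0.008, 0.718]
wrist_force: [-0.3, -0.4, 0.4]
width: 0.0325
```

```bash
python3 plan.py 3 1.36 1.45
```

```text
t 39.25 rz 1.0 | to start [ 4.9 -0.5] | to final [  3.7 -15.3] | start->final [ -1.2 -14.9] | z 0.1358 upright [-0.4  0.5]
arm turn if in contact 1.138 r 49.9 push N -0.04 F [-0.27 -0.35  0.39] M [-0.06  0.06  0.01]
```

Emit:
arm_command(
  commands="4 0 21 0 0 0 0.35;0 0 20 0 0 0 0.35;0 0 0 0 0 0 0.35;-0.2 -3 0.3 0 0 0 0.35;-0.2 -3 0.3 0 0 0 0.35;0 -2.5 0.3 0 0 0 0.35;0 -2 0 0 0 0 0.35;0 -2 0 0 0 0 0.35",
)

```text
time: 40.25
tool_pos: [0.4826, -0.1445, 0.0971]
ee_rot: [-3.141, 0.006, 0.725]
wrist_force: [0.2, -0.2, 0.4]
width: 0.0327
```

```bash
python3 plan.py 3 1.36 1.45
```

```text
t 40.25 rz 1.4 | to start [-0.2  9.8] | to final [-1.4 -5.1] | start->final [ -1.2 -14.9] | z 0.0971 upright [-0.   0.4]
arm turn if in contact 1.33 r 42.6 push N 0.26 F [ 0.19 -0.17  0.41] M [-0.07  0.09  0.  ]
```

Emit:
arm_command(
  commands="0.2 -2 1 0 0 1 0.35;0.2 -2 1 0 0 0 0.35;0 -2 0.5 0 0 0 0.35;0 -2 0.5 0 0 0 0.35",
)

```text
time: 40.75
tool_pos: [0.4812, -0.1426, 0.0961]
ee_rot: [3.127, 0.005, 0.705]
wrist_force: [3.6, -5.3, -1.7]
width: 0.0326
```

```bash
python3 plan.py 3 1.36 1.45
```

```text
t 40.75 rz 0.3 | to start [-0.5 12.1] | to final [-1.6 -2.8] | start->final [ -1.2 -14.9] | z 0.0961 upright [0.8 0.3]
arm turn if in contact 1.385 r 42.4 push N 6.28 F [ 3.57 -5.28 -1.66] M [-0.94 -0.57 -0.  ]
```

Emit:
arm_command(
  commands="0 -2 0 0.4 0 0 0.35;0 -2.5 0 0.4 0 0 0.35",
)

```text
time: 41.0
tool_pos: [0.481, -0.1423, 0.0963]
ee_rot: [3.132, 0.004, 0.704]
wrist_force: [5.3, -6.1, -3.7]
width: 0.0332
```

```bash
python3 plan.py 3 1.36 1.45;python3 plan.py 1 1.55 1.6
```

```text
t 41.0 rz 0.2 | to start [-0.4 12.4] | to final [-1.6 -2.4] | start->final [ -1.2 -14.9] | z 0.0963 upright [0.6 0.3]
arm turn if in contact 1.393 r 42.4 push N 8.1 F [ 5.3  -6.13 -3.73] M [-1.09 -0.79  0.01]
t 41.0 rz 8.8 | to start [188.3 -63. ] | to final [189.3 -49.9] | start->final [ 1.1 13.1] | z 0.0963 upright [0.6 0.3]
arm turn if in contact -1.869 r 155.3 push N 7.99 F [ 5.3  -6.13 -3.73] M [-1.09 -0.79  0.01]
```

Emit:
arm_command(
  commands="0 8 0 0 0 0 0.35;0 0 -25 0.3 0 4.4 0.35;0 0 -20 0.3 0 4.4 0.35;47 -17.5 0 0 0 0 0.35;47 -17.5 0 0 0 0 0.35;47 -17.5 0 0 0 0 0.35;47 -17.5 0 0 0 0 0.35;0 0 0 0 0 0 0.35",
)

```text
time: 42.0
tool_pos: [0.6111, 0.0156, 0.1381]
ee_rot: [-3.126, 0.01, 0.543]
wrist_force: [0.5, 0.5, 0.7]
width: 0.0327
```

```bash
python3 plan.py 1 1.55 1.6
```

```text
t 42.0 rz -0.4 | to start [-5.2  3.6] | to final [-4.2 16.7] | start->final [ 1.1 13.1] | z 0.1381 upright [-0.9  0.6]
arm turn if in contact 1.267 r 51.0 push N -0.08 F [0.52 0.51 0.69] M [-0.06  0.09 -0.03]
```

Emit:
arm_command(
  commands="-4 3 22 -0.4 0.3 0 0.35;0 0 22 -0.4 0.2 0 0.35;0 0 0 0 0 0 0.35;0.5 3 0.3 0 0 0 0.35;0.5 3 0.3 0 0 0 0.35;0.5 2.5 0.3 0 0 0 0.35;0.3 2 0 0 0 0 0.35;0 2 0 0 0 0 0.35;0 2 0 0 0 0 0.35",
)

```text
time: 43.12
tool_pos: [0.6153, 0.0, 0.0942]
ee_rot: [-3.131, 0.003, 0.542]
wrist_force: [-2.6, 5.3, 1.1]
width: 0.0333
```

```bash
python3 plan.py 1 1.55 1.6
```

```text
t 43.12 rz -0.4 | to start [ -0.6 -11.9] | to final [0.5 1.2] | start->final [ 1.1 13.1] | z 0.0942 upright [-0.6  0.2]
arm turn if in contact 1.571 r 43.6 push N 5.86 F [-2.65  5.27  1.05] M [0.77 0.74 0.07]
```

Emit:
arm_command(
  commands="0 2.5 0 -0.3 0 0 0.35;0 2.5 0 -0.3 0 0 0.35",
)

```text
time: 43.38
tool_pos: [0.6155, -0.0001, 0.0942]
ee_rot: [-3.132, 0.004, 0.545]
wrist_force: [-4.0, 5.7, 2.4]
width: 0.0332
```

```bash
python3 plan.py 1 1.55 1.6
```

```text
t 43.38 rz -0.3 | to start [ -0.7 -12.2] | to final [0.4 1. ] | start->final [ 1.1 13.1] | z 0.0942 upright [-0.6  0.3]
arm turn if in contact 1.577 r 43.7 push N 6.98 F [-4.    5.72  2.36] M [0.91 0.82 0.05]
```

Emit:
arm_command(
  commands="0 -8 0 0 0 0 0.35;0 0 -30 0 0 0 0.35;0 0 -40 0 0 0 0.35;-40 0 -40 0 0 0 0.35;-40 0 -20 0 0 0 0.35;-30 0 0 0 0 0 0.35;0 0 0 0 0 0 0.35;0 0 0 0 0 0 0.35",
)

```text
time: 44.38
tool_pos: [0.518, -0.0532, 0.2299]
ee_rot: [3.14, 0.002, 0.545]
wrist_force: [-0.8, 0.0, 1.1]
width: 0.0329
```

Run:
```python
from h import *
p=snapshot("wrist");cv2.imwrite("pics/w7.png",p["img"]);o=robot.get_obs();print(o["time"],o["tool_pos"],o["wrist_force"])
```

```text
44.425 [ 0.51800681 -0.05305623  0.22977721] [-0.06402791  0.03718125 -0.66353964]
```

View pics/w7.png

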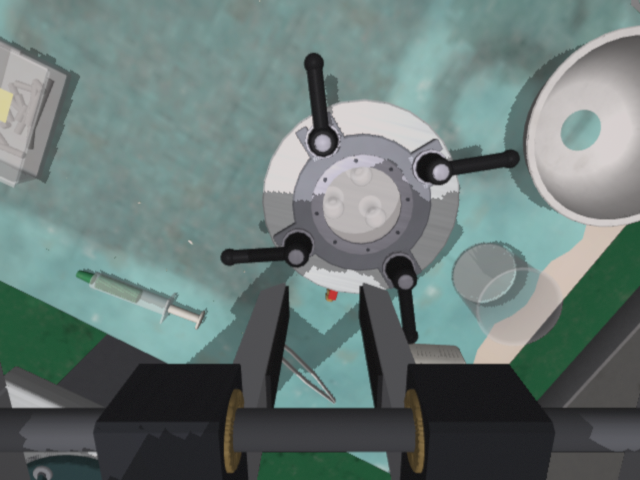

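All four levers sit at matching angles: tips at (314,62), (513,158), (228,257) and (409,335). Bowl and beaker stand where they were, and the gripper is clear. Handing in.

```bash
python3 -c "
from bench import robot
print(robot.close_job())"
```

```text
the job is handed in; nothing more can be done
None
```

I tightened all four levers crosswise and handed the job in at about 44 s of the 72 s allowed. No verdict was reported.

**Tightening:** The first round went 1-3-2-4, each lever to about 0.73–0.8 rad. I then added an in-between pass to about 1.3 rad in the order 4-2-1-3, so the lid would come down level. The final snug pass went 3-1-2-4.

**Last torque checks (from the wrist force):**

| Lever | Estimated angle (rad) | Estimated torque (N m) | Check |
|---|---|---|---|
| 1 | 1.57 | 0.31 | pushed again at the end, held without moving |
| 2 | 1.51 | 0.37 | final push only |
| 3 | 1.39 | 0.34 | pushed again at the end, held almost still (under 0.01 rad) |
| 4 | 1.50 | 0.31 | final push only |

All four are inside the 0.25–0.4 N m snug range. The last picture shows the levers at matching angles, the bowl and beaker in place, and the gripper clear.

**What failed or stayed unchecked:**
- **First push on lever 1:** the fingers drifted up and slipped over the arm at about 0.45 rad; I repeated that push.
- **Lever 3 angle:** it reads 0.1–0.2 rad less than the others, but my angle estimates are only good to about 0.1 rad.
- **Not measured directly:** I had no direct reading of the lid's lean or the foot forces; I inferred them from the torques and angles.

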